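# Hang the check weight on the load-cell rail

## Robot

A 6-joint arm with a two-finger parallel gripper is mounted at the origin on the work surface. World frame = base frame: x ahead of the robot, y to its left, z up, the work surface at z = 0. Lengths are in m, angles in rad, forces in N, time in s.
With the tool pointing down it reaches from about 0.375 to 0.9 m from the base axis. Payload 3.1 kg.
Tool frame: the origin (TCP) lies midway between the tips of the shut fingers; the grasp point (between the pads) lies 19 mm behind it; z points along the fingers, y is the line along which they close (so a half turn about z gives the same grasp; the last joint's range is limited). The gripper opens to 85 mm and grips with 20 to 120 N. Pads are 22 mm wide; open, the fingers measure 114 mm over their backs; the gripper's body (76 mm by 85 mm) begins 54 mm behind the grasp point. The pads swing forward as they close: fully open they stand 13 mm farther back than shut.
Start: joints at [0.963, 0.527, 1.433, -0, 1.181, -0.178], TCP at [0.26, 0.568, 0.194] pointing down, gripper open.
Joint ranges: [-3.08, 3.08], [-0.75, 2.2], [0.22, 2.44], [-1.43, 4.57], [0, 2.65], [-2.85, 2.85]. Speed limits (rad/s): [2.79, 2.79, 3.14, 3.14, 3.14, 3.14].

## Interface

Orientations are given as a unit quaternion [x, y, z, w].
In Python, from station import manip gives the robot as it stands. The module is installed in compiled form; this text tells all that it offers.
- The arm moves only by the tool apply_moves, never from a script. Its arguments are lists of equal length, an entry for each row: "claw": the gripper's target within -1 to 1 (fully open at 1, half-way at 0, shut at -1); "travel": the shift along the tool's x, y, z scaled (see below), a list of three; "turn": the turn, a rotation vector about the tool's x, y, z scaled (see below), a list of three. In form: {"claw": [claw, ...], "travel": [[dx, dy, dz], ...], "turn": [[rx, ry, rz], ...]}. A call has 1 to 5 rows; each row is the pose to reach, as a shift and turn from the pose commanded when the call began, along the tool's axes at that moment, turning the shorter way round; what a row does not reach only later rows make up. The controller multiplies each number of a shift by 800 mm and each number of a turn by 180 degrees. A row lasts 1/12 s, in which the tool goes at most 41.7 mm and 7.16 degrees, less where a joint would pass 70% of its speed; a pose out of reach is approached as far as the arm can. A call with a number of a shift or a turn outside -1 to 1 is refused whole. A call with a gripper value outside its range is refused whole. The fingers move at their own pace and stop on an object; "newtons" is the grip in N (left out, the last holds). Time passes only in rows, so rows that repeat a pose let the fingers close. It gives the time, the measured TCP pose, the force, the opening and the grip force at its end, in the units of the state.
- manip.sense(): the state, without advancing time (a new reading comes with each control period).
- manip.snapshot(name): name is "side" or "top"; returns a dict with "pixels" (384x512x3 uint8, red, green, blue), "depth" (384x512 float32, m along the optical axis (not along the pixel's ray), 0 where there is no reading), "intrinsics" (3x3 intrinsics, pixels), "R" (3x3) and "t" (3): a world point X has camera coordinates R X + t. Camera axes: x right, y down, z forward; pixel columns grow to the right and rows downward; lengths in m; the calibration is good to about 2 mm. A picture is of the moment at which its call begins.
- manip.sign_off(): hands the job in; it is judged then, once.
The state is a dict: "t": time; "q": joint angles; "qd": joint speeds; "tau": joint torques, N m; "tcp_pos": TCP position; "tool_rot": TCP orientation; "force": force on the tool from outside, world axes, zero at the start; "ft_torque": the same for the moment, N m; "finger_gap": opening from 0.0 (shut) to 1.0 (fully open); "gripper_force": force on a finger pad.
Only numpy, scipy, OpenCV 4.12 (cv2) and the standard library are available. Lean on these libraries where they do the work, as an engineer would, in place of code of your own. Each camera call takes 0.05 s, during which the arm holds its last target. There are 200 camera calls.

## Task

Load the tester for its tension check: take the large steel hanger weight, bring its eye in over the open end of the rail under the load-cell arm and slide it along until the eye is up against the collar. While still holding it there, tug it gently down, so that the sprung rail dips about 8 mm more than under the weight alone, and hold that for a moment; then ease off and let go, leaving it hanging still at the collar. Leave the small weight, the probe and the dish where they stand.

Things in the scene. Friction and masses are not known exactly. Their poses are not given: they have to be found in the camera images.
- big_weight: Large steel hanger weight, 0.5 kg within 15 %, standing on the bench. Disc 60 mm across, 22 mm high; above it a flat stem 20 mm wide (its x), 10 mm thick (its y), up to 168 mm; on top a closed round eye, 30 mm inside, 44 mm outside; 207 mm tall. Origin: centre of the underside, z up. The eye's hole goes through along y. A half turn about z changes nothing.
- big_weight_grip (a point): Point on the stem's centre line 68 mm above the large weight's underside. Grip the stem's two flat faces (10 mm apart, along y) low, about here, with the tool leaning about 40 degrees, its body on the robot's side, so that it stays clear of the eye, the rail and the arm above the rail. Axes as the weight's.
- big_weight_eye (a point): Centre of the large weight's eye, 185 mm above its underside; axes as the weight's. When it hangs, this is 11 mm below the rail's centre line.
- rail (a joint): How far the sprung rail is pulled down, m: 0 unloaded, stop at 0.030. 1.1 mm per newton (900 N/m), so the large weight alone gives about 0.005 to 0.006. A gentle tug takes it to about 0.013 to 0.014; more than 0.022 is rough and overloads the load cell.
- rail_home (a point): Point on the rail's centre line where the middle of the eye stands when it touches the collar (disc 36 mm across, just behind, -y). The rail is a level steel rod 8 mm thick, 330 mm above the bench unloaded, carried only at this closed end by a shaft 30 mm behind; it dips on a spring. Axes: y along the rail towards its open end, z up, x level and away from the robot.
- rail_tip (a point): Open end of the rail, on the centre line of its straight part, 115 mm from rail_home along +y. The rod's last 5 mm turn up 6 mm as a lip, so its top here is 10 mm above the centre line (elsewhere 4 mm). Axes as rail_home.
- analyser: The tester, fixed. Origin on the bench straight below rail_home, axes the same. Cream arm 50 mm wide over the whole rail, underside 385 mm above the bench, ending 30 mm past the rail's open end. Column 110 by 110 mm, 540 mm tall, its face 145 mm behind rail_home (-y). Base 250 mm (x), from y -260 to +110 mm, under 80 mm high.
- small_weight: Bystander: small hanger weight of the same shape, 0.2 kg, disc 42 mm across, 120 mm tall. Origin at the centre of the underside. Leave it alone.
- probe: Bystander: turned aluminium probe, 36 mm across at the foot, 60 mm tall, standing on the bench. Origin at the centre of its underside. Leave it alone.
- dish: Bystander: shallow white sample dish, 84 mm across, 16 mm high. Origin at the centre of its underside. Leave it alone.
Not all that is in view belongs to the job. What is shaped like the big_weight but orange or yellow is not meant.

How it is judged:
On the way, in this order (a step that is already met when the one before it is completed fails the run):
1. the large weight's eye has come over the open end of the rail (x of big_weight_eye in the frame of rail_tip between -0.013 and 0.013 m and z of big_weight_eye in the frame of rail_tip between -0.015 and 0.012 m and y of big_weight_eye in the frame of rail_tip between -0.06 and -0.005 m).
2. the eye, on the rail, is slid up to the collar (within 10 mm) (x of big_weight_eye in the frame of rail_home between -0.013 and 0.013 m and z of big_weight_eye in the frame of rail_home between -0.015 and 0.012 m and y of big_weight_eye in the frame of rail_home between -0.008 and 0.01 m), for 0.1 s.
3. still gripped, the weight is tugged down so that the rail dips to 10 mm or more, for 0.3 s (all of step 2 and contact force between the fingers and big_weight above 12 N and value of joint rail above 0.01 m), for 0.3 s.
4. let go: the weight hangs from the rail alone (all of step 2 and contact force between the fingers and big_weight below 0.1 N and value of joint rail between 0.003 and 0.009 m), for 0.3 s.
At the end, for the whole second after the job is handed in: The large weight hangs upright (within 0.15 rad) and still (under 0.06 m/s) by its eye from the rail, the eye within 10 mm of touching the collar, released, the rail dipped 3 to 9 mm by the weight alone; the small weight still stands (all of step 4 and linear speed of big_weight below 0.06 m/s and angle between big_weight's own z axis and vertical below 0.15 rad and angle between small_weight's own z axis and vertical below 0.1 rad).
It fails at once if the rail pulled down more than 22 mm (too hard a tug) (value of joint rail above 0.022 m).
It fails at once if the small weight, probe or dish moved more than 20 mm (distance of any of small_weight, probe, dish from where it was at the start of the episode above 0.02 m).
It also fails if it takes over 48 s, if anything falls off the work surface, if the arm or the gripper's body presses on something with over 40 N, if the wrist force passes 120 N, or if a joint passes its speed limit or range.

## Working session

There is one attempt and no reset: what is moved stays moved. The work goes in short steps, Python scripts to look and compute and a tool call to move; the robot and the scene stay as the last step left them, time stands still between calls to the robot, and variables do not carry over. Pictures are saved under pics/ and viewed, at most 10 in all, crops included, and the job is handed in when it is done.

Besides the shell and the picture viewer there is one more tool, called after ">>>" as name(argument=value, ...) on one line, values as JSON. apply_moves: Moves the arm, as the interface text tells. Shifts and turns lie within -1 to 1; 1 stands for 800 mm of shift or 180 degrees of turn. Its arguments: {"type":"object","properties":{"claw":{"type":"array","items":{"type":"number"}},"travel":{"type":"array","items":{"type":"array","items":{"type":"number"}}},"turn":{"type":"array","items":{"type":"array","items":{"type":"number"}}},"newtons":{"type":"number"}},"required":["claw","travel","turn"]}

```bash
mkdir -p pics; ls; python3 - <<'E'
from station import manip
import cv2,numpy as np
s=manip.sense(); print(s)
for n in ("side","top"):
    d=manip.snapshot(n); np.savez(f"{n}0.npz",**d)
    cv2.imwrite(f"pics/{n}0.png",d["pixels"][:,:,::-1]); print(n,d["intrinsics"],d["R"],d["t"])
E
```

```text
pics
{'t': 0.0, 'q': array([ 9.62463885e-01,  5.28488451e-01,  1.43391953e+00, -9.12964649e-07,
        1.18143256e+00, -1.78544342e-01]), 'qd': array([4.09984541e-04, 1.24329005e-04, 4.85214449e-05, 1.35567504e-03,
       9.42772319e-05, 1.13666823e-03]), 'tau': array([ 6.52215258e-04, -4.42359424e+01, -1.78031319e+01, -5.73974285e-05,
        8.46184907e-03, -1.30498339e-05]), 'tcp_pos': array([0.25994653, 0.56747592, 0.19251457]), 'tool_rot': array([ 2.13243612e-01,  9.76998413e-01, -1.03823017e-03, -4.30491521e-04]), 'force': array([0.37336423, 0.06974231, 0.08970133]), 'ft_torque': array([ 0.01022209, -0.01406914, -0.05716028]), 'gripper_force': 0.0, 'finger_gap': 1.002610051959261}
side [[403.77701208   0.         262.56985856]
 [  0.         403.77701208 192.41109412]
 [  0.           0.           1.        ]] [[ 8.32174110e-01 -5.54514399e-01  1.79167392e-04]
 [-4.12551684e-01 -6.19342824e-01 -6.67993693e-01]
 [ 3.70523087e-01  5.55813141e-01 -7.44166913e-01]] [-0.38607895  0.4745859   0.8326063 ]
top [[382.54873447   0.         248.04909424]
 [  0.         382.54873447 192.15607513]
 [  0.           0.           1.        ]] [[-0.08918338 -0.99599726  0.00598229]
 [-0.9744143   0.08600356 -0.20765393]
 [ 0.20630825 -0.02434851 -0.97818406]] [0.18738252 0.57925084 0.95612258]
```

View pics/side0.png

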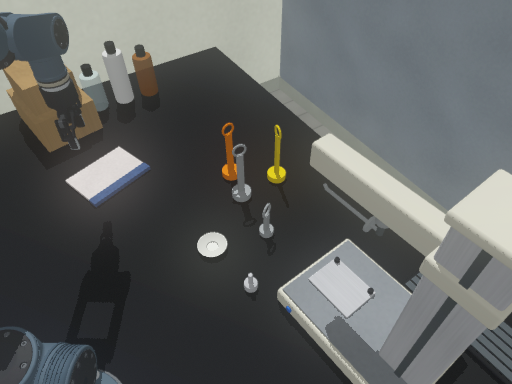

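View pics/top0.png

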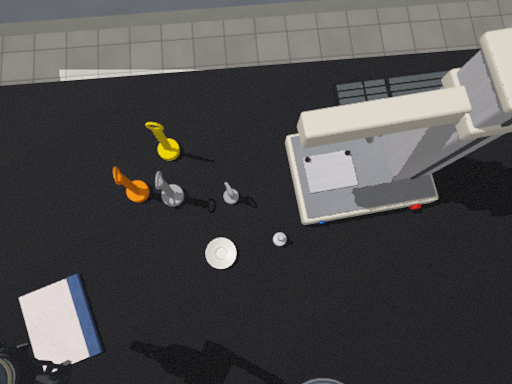

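Side view candidates: orange hanger (230,150), yellow hanger (277,155), large grey hanger (241,172) and small grey hanger (267,220). I choose the large grey one, which is at about (172,195) in the top view. The rail's open tip is near (325,186) in the side view and the collar near (374,223). Next I check with enlarged crops.

```bash
python3 - <<'E'
import cv2,numpy as np
s=cv2.imread("pics/side0.png");t=cv2.imread("pics/top0.png")
def c(i,x,y,w,h,k): 
    o=cv2.resize(i[y:y+h,x:x+w],None,fx=k,fy=k,interpolation=cv2.INTER_CUBIC)
    return o
a=c(s,215,120,80,100,6)[:, :]; b=c(t,140,160,60,60,5)
print(a.shape)
pad=np.zeros((600,800,3),np.uint8); pad[:600,:480]=a; pad[:300,490:790]=b
cv2.imwrite("pics/w.png",pad)
cv2.imwrite("pics/r.png",np.vstack([c(s,310,170,100,75,6)[:,:]]))
E
```

```text
(600, 480, 3)
```

View pics/w.png

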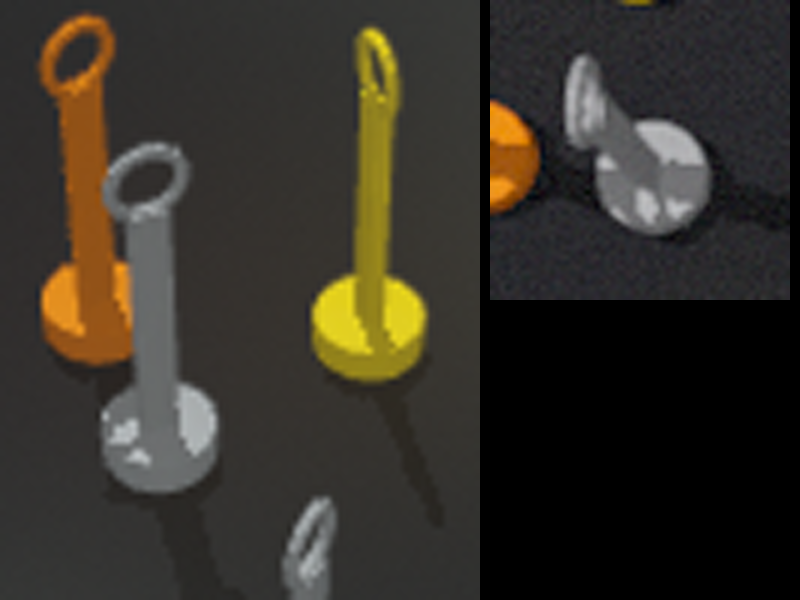

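View pics/r.png

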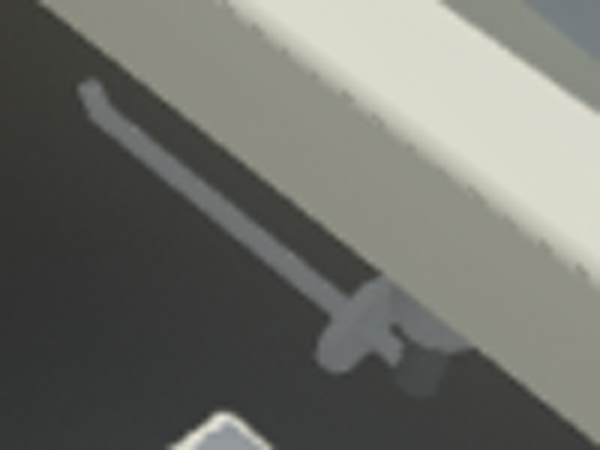

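The crops show the large grey weight's eye centre at side ≈(239.3,150.3) and top ≈(159.2,180). The disc is clean steel, so the choice is confirmed. The rail's lip is at side (325,185), the bend at (327,189.3), and the rod enters the collar at about (367,221).

```bash
cat > h.py <<'E'
import numpy as np,cv2
def ld(n): return dict(np.load(n))
def pt(d,u,v,z): 
    K=d["intrinsics"]; p=np.stack([(u-K[0,2])/K[0,0]*z,(v-K[1,2])/K[1,1]*z,z],-1); return (p-d["t"])@d["R"]
def cloud(d):
    v,u=np.mgrid[:384,:512]; return pt(d,u,v,d["depth"].astype(float))
def ray(d,u,v):
    c=-d["R"].T@d["t"]; r=pt(d,np.float64(u),np.float64(v),np.float64(1.))-c; return c,r/np.linalg.norm(r)
def atz(d,u,v,z): c,r=ray(d,u,v); return c+r*(z-c[2])/r[2]
def tri(a,b):
    (c1,r1),(c2,r2)=a,b; A=np.stack([r1,-r2],1); s=np.linalg.lstsq(A,c2-c1,rcond=None)[0]
    p,q=c1+r1*s[0],c2+r2*s[1]; return (p+q)/2,np.linalg.norm(p-q)
E
python3 - <<'E'
from h import *
np.set_printoptions(precision=4,suppress=True)
S=ld("side0.npz");T=ld("top0.npz")
print("eye tri",tri(ray(S,238.9,149.9),ray(T,158.8,179.6)))
CS,CT=cloud(S),cloud(T)
def sel(C,d,x0,x1,y0,y1):
    p=C[y0:y1,x0:x1].reshape(-1,3); ok=d["depth"][y0:y1,x0:x1].ravel()>0
    c=d["pixels"][y0:y1,x0:x1].reshape(-1,3).astype(int); grey=(c.max(1)-c.min(1))<30
    return p[ok&grey]
for n,C,d,b in (("S",CS,S,(228,252,140,205)),("T",CT,T,(150,186,168,210))):
    p=sel(C,d,*b)
    r=p[(p[:,2]>.172)&(p[:,2]<.212)]; m=p[(p[:,2]>.03)&(p[:,2]<.16)]; k=p[(p[:,2]>.018)&(p[:,2]<.03)]
    for nm,g in (("ring",r),("stem",m),("disc",k)):
        xy=g[:,:2]; (cx,cy),rad=cv2.minEnclosingCircle(xy.astype(np.float32))
        w,V=np.linalg.eigh(np.cov(xy.T)); print(n,nm,len(g),g.mean(0),"circ",cx,cy,rad,"axis deg",np.degrees(np.arctan2(V[1,1],V[0,1])),np.sqrt(w), "z",g[:,2].min(),g[:,2].max())
# rail
p=CS[183:228,320:400]; z=S["depth"][183:228,320:400]
m=(p[...,2]>.30)&(p[...,2]<.35)&(z>0)
g=p[m]; vv,uu=np.nonzero(m); o=np.argsort(uu)
print(len(g))
line=g[(uu[:]+320>329)&(uu+320<362)]
l=cv2.fitLine(line.astype(np.float32),cv2.DIST_HUBER,0,.01,.01).ravel();print("line",l,len(line))
for i in o[::12]: print(uu[i]+320,vv[i]+183,g[i])
for u,v in ((325,185),(326.7,189),(366.5,221)): print("atz330",atz(S,u,v,.33))
E
```

```text
eye tri (array([0.6144, 0.3429, 0.1883]), np.float64(0.000432501957102302))
S ring 71 [0.6145 0.3445 0.1917] circ 0.6157189607620239 0.3450356721878052 0.021137403324246407 axis deg 171.52325124852686 [0.0019 0.0133] z 0.17236899635239733 0.20626220810074547
S stem 230 [0.6134 0.3422 0.0971] circ 0.614462673664093 0.34475478529930115 0.011314032599329948 axis deg 166.16727053215558 [0.002  0.0063] z 0.030411887831844002 0.15973483700861418
S disc 178 [0.6115 0.341  0.0212] circ 0.6139441132545471 0.3448506295681 0.030259599909186363 axis deg 151.50504338713796 [0.0139 0.0163] z 0.018112435532522408 0.027358816403789968
T ring 81 [0.612  0.3426 0.1938] circ 0.6129351258277893 0.34288305044174194 0.021086273714900017 axis deg 171.6518632093537 [0.0017 0.0121] z 0.172238385426482 0.209377661707368
T stem 114 [0.6101 0.34   0.098 ] circ 0.6126004457473755 0.3417036533355713 0.010612004436552525 axis deg 160.08176759828038 [0.0018 0.0065] z 0.03146356380850269 0.15959363326166884
T disc 277 [0.6087 0.34   0.0222] circ 0.6127087473869324 0.3428666889667511 0.029894478619098663 axis deg 125
[... 503 characters left out ...]
205 [ 0.6301 -0.0519  0.3325]
350 210 [ 0.6275 -0.0615  0.3286]
352 209 [ 0.63   -0.0636  0.3322]
355 214 [ 0.6284 -0.0746  0.3292]
357 213 [ 0.6313 -0.0764  0.3321]
359 216 [ 0.6297 -0.0838  0.3317]
361 219 [ 0.6303 -0.0896  0.3281]
363 217 [ 0.6334 -0.0905  0.3331]
365 221 [ 0.6314 -0.0988  0.331 ]
366 223 [ 0.6228 -0.1079  0.3409]
367 225 [ 0.6225 -0.1114  0.3388]
368 220 [ 0.6285 -0.1063  0.3441]
370 220 [ 0.6292 -0.1099  0.3475]
371 223 [ 0.634  -0.1108  0.3359]
372 225 [ 0.6347 -0.1137  0.3325]
373 216 [ 0.6418 -0.1052  0.3456]
374 221 [ 0.6447 -0.1088  0.3322]
379 227 [ 0.6299 -0.1318  0.3497]
atz330 [0.6287 0.0162 0.33  ]
atz330 [0.6244 0.0056 0.33  ]
atz330 [ 0.6344 -0.0999  0.33  ]
```

```bash
cat >> h.py <<'E'
from scipy.spatial.transform import Rotation as Ro
def tool(yaw_y,lean=40):
    a=np.radians(yaw_y); y=np.array([np.cos(a),np.sin(a),0]); h=np.array([np.sin(a),-np.cos(a),0])
    l=np.radians(lean); z=np.sin(l)*h-np.cos(l)*np.array([0,0,1]); return Ro.from_matrix(np.stack([np.cross(y,z),y,z],1))
def delta(s,pos,R):
    R0=Ro.from_quat(s["tool_rot"]); d=R0.inv().apply(np.array(pos)-s["tcp_pos"]); r=(R0.inv()*R).as_rotvec()
    np.set_printoptions(precision=4,suppress=True)
    print("tcp",s["tcp_pos"],"travel",d/.8,"turn",r/np.pi,"mm",np.linalg.norm(d)*1e3,"deg",np.degrees(np.linalg.norm(r)))
E
python3 - <<'E'
from h import *
from station import manip
S=ld("side0.npz");T=ld("top0.npz")
np.set_printoptions(precision=4,suppress=True)
for n,a,b in (("orange",(230,172),(138,191)),("yellow",(276.5,173.5),(168.5,149)),("small",(266.5,231),(231,197)),("dish",(212,245),(221,253))):
    print(n,atz(S,*a,.02),atz(T,*b,.02))
R=tool(81.5); z=R.as_matrix()[:,2]
g=np.array([.6135,.344,.068]); print("z",z)
delta(manip.sense(),g+(.019-.12)*z,R)
E
```

```text
orange [0.627  0.4324 0.02  ] [0.632  0.4368 0.02  ]
yellow [0.7468 0.3445 0.02  ] [0.7461 0.3474 0.02  ]
small [0.5934 0.1744 0.02  ] [0.5926 0.1824 0.02  ]
dish [0.443  0.2177 0.02  ] [0.4428 0.2212 0.02  ]
z [ 0.6357 -0.095  -0.766 ]
tcp [0.26   0.5676 0.1926] travel [-0.4402 -0.0923  0.0591] turn [-0.0318 -0.2209 -0.0857] mm 362.9207510023666 deg 43.03662537392886
```

>>> apply_moves(claw=[0.1,0.1,0.1,0.1,0.1], travel=[[-0.05,-0.01,0.007],[-0.1,-0.02,0.013],[-0.15,-0.03,0.02],[-0.2,-0.042,0.027],[-0.25,-0.052,0.034]], turn=[[-0.004,-0.028,-0.01],[-0.008,-0.055,-0.02],[-0.012,-0.083,-0.03],[-0.016,-0.11,-0.043],[-0.02,-0.138,-0.053]], newtons=60)

```text
t: 0.52
tcp_pos: [0.4259, 0.4463, 0.1665]
tool_rot: [0.125, 0.968, -0.015, 0.218]
force: [1.1, -0.4, 0.0]
finger_gap: 0.548
gripper_force: 0.0
```

```bash
cat > go.py <<'E'
from h import *
from station import manip
import sys
# args: gripx gripy gripz yaw back
x,y,z,yaw,b=map(float,sys.argv[1:6]); R=tool(yaw); s=manip.sense()
delta(s,np.array([x,y,z])+(.019-b)*R.as_matrix()[:,2],R); print(s["t"],"F",s["force"],s["ft_torque"],"gap",s["finger_gap"],s["gripper_force"],"q",s["q"])
E
python3 go.py .6135 .344 .068 81.5 .12
```

```text
tcp [0.4259 0.4463 0.1665] travel [-0.1507 -0.0744  0.0982] turn [-0.011  -0.0815 -0.0322] mm 155.72642349282003 deg 15.890123042018862
0.5167 F [ 1.1197 -0.3723  0.0424] [ 0.0186  0.1628 -0.0051] gap 0.5475196639102933 0.0 q [ 0.8267  0.5106  1.6715 -0.537   0.7946 -0.1371]
```

>>> apply_moves(claw=[0.1,0.1,0.1,0.1,0.1], travel=[[-0.04,-0.02,0.025],[-0.08,-0.04,0.05],[-0.12,-0.06,0.075],[-0.145,-0.072,0.095],[-0.145,-0.072,0.095]], turn=[[-0.003,-0.02,-0.008],[-0.006,-0.04,-0.016],[-0.008,-0.06,-0.024],[-0.011,-0.08,-0.032],[-0.011,-0.08,-0.032]])

```text
t: 0.93
tcp_pos: [0.5436, 0.353, 0.1422]
tool_rot: [0.072, 0.939, -0.028, 0.336]
force: [-0.5, -0.3, 0.9]
finger_gap: 0.551
gripper_force: 0.0
```

```bash
python3 go.py .6135 .344 .068 81.5 .12; python3 go.py .6135 .344 .068 81.5 0
```

```text
tcp [0.5436 0.353  0.1422] travel [-0.0079  0.0018  0.0014] turn [-0.0024 -0.0033 -0.0006] mm 6.568186337194556 deg 0.7340884462096551
0.9333 F [-0.4954 -0.2963  0.8923] [0.0176 0.3265 0.0227] gap 0.5513364292989128 0.0 q [ 0.6398  0.5757  1.8291 -1.1729  0.5167  0.2144]
tcp [0.5436 0.353  0.1422] travel [-0.0094  0.003   0.1514] turn [-0.0024 -0.0033 -0.0006] mm 121.3375912356125 deg 0.7340884462096551
0.9333 F [-0.4954 -0.2963  0.8923] [0.0176 0.3265 0.0227] gap 0.5513364292989128 0.0 q [ 0.6398  0.5757  1.8291 -1.1729  0.5167  0.2144]
```

>>> apply_moves(claw=[0.1,0.1,0.1,0.1,0.1], travel=[[-0.009,0.003,0.02],[-0.009,0.003,0.05],[-0.009,0.003,0.075],[-0.009,0.003,0.09],[-0.009,0.003,0.09]], turn=[[-0.002,-0.003,0],[-0.002,-0.003,0],[-0.002,-0.003,0],[-0.002,-0.003,0],[-0.002,-0.003,0]])

```text
t: 1.35
tcp_pos: [0.5949, 0.3505, 0.0914]
tool_rot: [0.071, 0.937, -0.024, 0.34]
force: [0.2, 0.5, -0.3]
finger_gap: 0.549
gripper_force: 0.0
```

```bash
python3 go.py .6135 .344 .068 81.5 0; python3 - <<'E'
from station import manip
import cv2,numpy as np
o=[]
for n,b in (("side",(200,110,110,110)),("top",(130,140,110,110))):
    d=manip.snapshot(n); np.savez(f"{n}1.npz",**d); x,y,w,h=b
    o.append(cv2.resize(d["pixels"][y:y+h,x:x+w,::-1],(396,396),interpolation=cv2.INTER_CUBIC))
cv2.imwrite("pics/g1.png",np.hstack(o))
E
```

```text
tcp [0.5949 0.3505 0.0914] travel [ 0.0002 -0.0047  0.0617] turn [ 0.0006 -0.0005 -0.001 ] mm 49.482462739033046 deg 0.2217922387419214
1.35 F [ 0.1846  0.4949 -0.3334] [ 0.0413  0.3873 -0.0428] gap 0.5489730186783396 0.0 q [ 0.5772  0.6939  1.7804 -1.3466  0.4504  0.352 ]
```

View pics/g1.png

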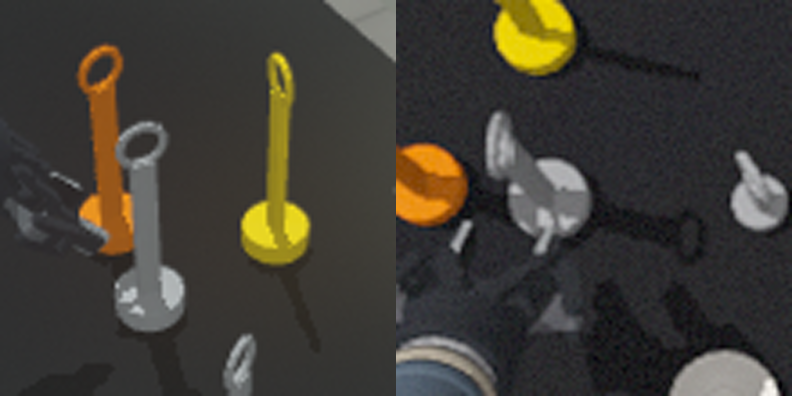

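The top view shows the fingers straddling the approach line, but the stem looks off-centre. I'll project to check. Joint 4 is also near its limit, so I'll reduce the lean to 36°.

```bash
sed -i 's/R=tool(yaw)/R=tool(yaw,36)/' go.py; python3 - <<'E'
from h import *
from station import manip
s=manip.sense(); R=Ro.from_quat(s["tool_rot"]).as_matrix()
for n,b in (("side1",(200,110)),("top1",(130,140))):
    d=ld(n+".npz")
    def pr(X):
        c=d["R"]@X+d["t"]; p=d["intrinsics"]@c; return ((p[:2]/p[2]-b)*3.6).round(0)
    print(n,"stem68",pr(np.array([.6135,.344,.068])),"eye",pr(np.array([.6135,.344,.185])),"disc",pr(np.array([.6135,.344,.022])),"tcp",pr(s["tcp_pos"]),"f+",pr(s["tcp_pos"]+R@[0,.024,-.007]),"f-",pr(s["tcp_pos"]+R@[0,-.024,-.007]))
E
python3 go.py .6135 .344 .068 81.5 0
```

```text
side1 stem68 [145. 252.] eye [139. 146.] disc [147. 289.] tcp [119. 234.] f+ [102. 212.] f- [124. 251.]
top1 stem68 [139. 184.] eye [103. 146.] disc [151. 196.] tcp [122. 203.] f+ [ 86. 206.] f- [154. 210.]
tcp [0.5941 0.3514 0.0934] travel [ 0.0026 -0.0057  0.0643] turn [ 0.0012  0.0222 -0.0009] mm 51.681508019505834 deg 4.002975726143608
1.45 F [-0.6203 -0.9387  0.2745] [0.1053 0.3091 0.034 ] gap 0.5505878787288432 0.0 q [ 0.5791  0.6903  1.7815 -1.3453  0.4509  0.351 ]
```

>>> apply_moves(claw=[0.1,0.1,0.1,0.1,0.1], travel=[[0.001,-0.006,0.01],[0.002,-0.006,0.03],[0.0025,-0.006,0.05],[0.0025,-0.006,0.064],[0.0025,-0.006,0.064]], turn=[[0.001,0.022,0],[0.001,0.022,0],[0.001,0.022,0],[0.001,0.022,0],[0.001,0.022,0]])

```text
t: 1.87
tcp_pos: [0.6251, 0.3422, 0.0527]
tool_rot: [0.072, 0.948, -0.022, 0.309]
force: [0.1, -0.0, 0.5]
finger_gap: 0.552
gripper_force: 0.0
```

```bash
python3 go.py .6135 .344 .068 81.5 0
```

```text
tcp [0.6251 0.3422 0.0527] travel [ 0.0006  0.0001 -0.0003] turn [ 0.0002  0.0003 -0.0009] mm 0.5462432379480672 deg 0.18033990381120085
1.8667 F [ 0.1418 -0.0272  0.535 ] [ 0.0851  0.2538 -0.0308] gap 0.5521633326255212 0.0 q [ 0.515   0.7578  1.7157 -1.2104  0.3971  0.1783]
```

In position; now close.

>>> apply_moves(claw=[-0.4,-0.7,-1,-1,-1], travel=[[0,0,0],[0,0,0],[0,0,0],[0,0,0],[0,0,0]], turn=[[0,0,0],[0,0,0],[0,0,0],[0,0,0],[0,0,0]], newtons=60)

```text
t: 2.28
tcp_pos: [0.6248, 0.3438, 0.0546]
tool_rot: [0.071, 0.948, -0.021, 0.31]
force: [-0.3, 2.6, 2.5]
finger_gap: 0.048
gripper_force: 58.8
```

>>> apply_moves(claw=[-1,-1,-1,-1,-1], travel=[[0,0,0],[0,0,0],[0,0,0],[0,0,0],[0,0,0]], turn=[[0,0,0],[0,0,0],[0,0,0],[0,0,0],[0,0,0]])

```text
t: 2.7
tcp_pos: [0.6254, 0.3434, 0.0546]
tool_rot: [0.071, 0.948, -0.021, 0.31]
force: [-0.6, 2.5, 5.4]
finger_gap: 0.045
gripper_force: 59.2
```

```bash
python3 go.py .6135 .344 .068 81.5 0;python3 go.py .6135 .344 .168 81.5 0
```

```text
tcp [0.6254 0.3434 0.0546] travel [ 0.0022 -0.0014  0.0015] turn [ 0.001   0.0011 -0.0009] mm 2.4237352510389285 deg 0.31424540478066376
2.7 F [-0.5645  2.5307  5.3696] [ 0.398  -0.0895  0.2898] gap 0.0453720305411998 59.211476258933544 q [ 0.516   0.7552  1.7153 -1.2106  0.3966  0.1782]
tcp [0.6254 0.3434 0.0546] travel [-0.0716 -0.0009 -0.0994] turn [ 0.001   0.0011 -0.0009] mm 97.9955932300463 deg 0.31424540478066376
2.7 F [-0.5645  2.5307  5.3696] [ 0.398  -0.0895  0.2898] gap 0.0453720305411998 59.211476258933544 q [ 0.516   0.7552  1.7153 -1.2106  0.3966  0.1782]
```

>>> apply_moves(claw=[-1,-1,-1,-1,-1], travel=[[-0.012,0,-0.016],[-0.03,0,-0.041],[-0.048,0,-0.066],[-0.066,0,-0.09],[-0.074,0,-0.101]], turn=[[0,0,0],[0,0,0],[0,0,0],[0,0,0],[0,0,0]])

```text
t: 3.12
tcp_pos: [0.6241, 0.341, 0.1542]
tool_rot: [0.073, 0.948, -0.023, 0.308]
force: [0.6, 0.4, -5.1]
finger_gap: 0.044
gripper_force: 58.9
```

```bash
python3 go.py .6135 .344 .168 81.5 0; python3 - <<'E'
from h import *
from station import manip
np.set_printoptions(precision=4,suppress=True)
s=manip.snapshot("side");t=manip.snapshot("top"); np.savez("side2.npz",**s);np.savez("top2.npz",**t)
cv2.imwrite("pics/l.png",np.hstack([cv2.resize(d["pixels"][y:y+140,x:x+110,::-1],(396,504),interpolation=cv2.INTER_CUBIC) for d,x,y in ((s,190,50),(t,90,100))]))
E
```

```text
tcp [0.6241 0.341  0.1542] travel [0.0009 0.0018 0.0017] turn [-0.0003 -0.0001 -0.0014] mm 2.140642012560545 deg 0.2553427677795921
3.1167 F [ 0.6486  0.3592 -5.0601] [0.1238 0.7751 0.007 ] gap 0.044179329580463236 58.87324020266533 q [ 0.5142  0.5906  1.6718 -0.8343  0.5106 -0.2369]
```

View pics/l.png

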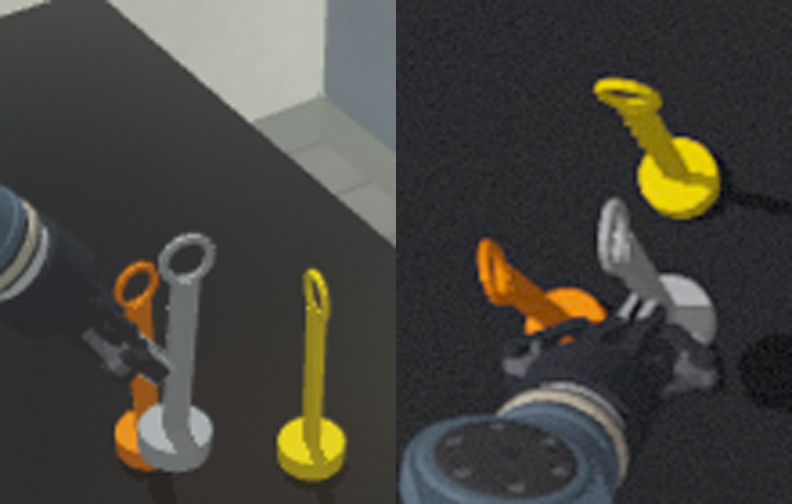

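The weight is lifted: grip 59 N, force −5.1 N. The eye is at side ≈(241.9,121.3) and top ≈(150.5,165.2). Next I measure the eye relative to the tool, and the tilt.

```bash
python3 - <<'E'
from h import *
from station import manip
np.set_printoptions(precision=4,suppress=True)
S=ld("side2.npz");T=ld("top2.npz")
print("eye tri",tri(ray(S,241.9,121.3),ray(T,150.5,165.2)))
s=manip.sense();print("tcp",s["tcp_pos"])
for n,d,b in (("S",S,(230,255,110,185)),("T",T,(144,182,150,200))):
    x0,x1,y0,y1=b;C=cloud(d)[y0:y1,x0:x1].reshape(-1,3);c=d["pixels"][y0:y1,x0:x1].reshape(-1,3).astype(int)
    p=C[(c.max(1)-c.min(1)<30)&(c.min(1)>70)]
    for nm,lo,hi in (("ring",.272,.32),("stemU",.2,.265),("stemL",.13,.17),("disc",.112,.130)):
        g=p[(p[:,2]>lo)&(p[:,2]<hi)&(p[:,1]>.3)&(p[:,1]<.39)&(p[:,0]>.57)]
        if len(g)<5: continue
        w,V=np.linalg.eigh(np.cov(g[:,:2].T)); (cx,cy),r=cv2.minEnclosingCircle(g[:,:2].astype(np.float32))
        print(n,nm,len(g),g.mean(0),"c",cx,cy,r,"ax",np.degrees(np.arctan2(V[1,1],V[0,1])),"zmax",g[:,2].max())
E
```

```text
eye tri (array([0.6228, 0.3376, 0.2857]), np.float64(0.003716027733219921))
tcp [0.6246 0.3413 0.1542]
S ring 81 [0.6221 0.3376 0.2912] c 0.6237853765487671 0.3377476930618286 0.02178187482059002 ax 170.8178068665067 zmax 0.30553286071836594
S stemU 174 [0.6145 0.3371 0.2305] c 0.6044645309448242 0.32645219564437866 0.02684655971825123 ax 171.7613690992967 zmax 0.2647281586554551
S stemL 83 [0.6087 0.3392 0.1499] c 0.6095517873764038 0.3408687114715576 0.01108120009303093 ax 162.76940743844125 zmax 0.1698978358491936
S disc 215 [0.6043 0.3349 0.1203] c 0.607353150844574 0.34142348170280457 0.0309364702552557 ax 168.85546825709378 zmax 0.1299419339235023
T ring 113 [0.6181 0.3371 0.294 ] c 0.6178083419799805 0.3352675139904022 0.019811226055026054 ax 171.19318274369292 zmax 0.3101292894421318
T stemU 132 [0.6064 0.3376 0.2265] c 0.5970267653465271 0.32722386717796326 0.029454562813043594 ax 164.90666804352608 zmax 0.26332914689474435
T stemL 21 [0.613  0.3351 0.151 ] c 0.6110866069793701 0.335277259349823 0.00852095428854227 ax 171.35829927189013 zmax 0.16970442493121857
T disc 158 [0.6147 0.3248 0.1227] c 0.6135103106498718 0.3309139907360077 0.026798931881785393 ax -155.1807788167009 zmax 0.12975868949635982
```

```bash
cat > w.py <<'E'
from h import *
import json,sys
YD=np.array([-.0746,.9972,0]); TIP=np.array([.6256,.012,.330]); HOME=TIP-.115*YD
XD=np.array([.9972,.0746,0])
E
cat > cal.py <<'E'
from w import *
# tool frame eye offset & weight rotation, given measured eye, tilt (tx,ty rad of z axis), yaw of y axis
def cal(tcp,q,eye,tx,ty,yaw):
    R=Ro.from_quat(q).as_matrix(); z=np.array([np.tan(tx),np.tan(ty),1]); z/=np.linalg.norm(z)
    a=np.radians(yaw); y=np.array([np.cos(a),np.sin(a),0]); y-=z*(y@z); y/=np.linalg.norm(y)
    W=np.stack([np.cross(y,z),y,z],1); json.dump({"e":(R.T@(np.array(eye)-tcp)).tolist(),"M":(R.T@W).tolist()},open("cal.json","w"))
E
cat > we.py <<'E'
# args: eye offset from TIP along rail frame x,y,z (mm)
from w import *
from station import manip
c=json.load(open("cal.json")); o=np.array(list(map(float,sys.argv[1:4])))/1e3
s=manip.sense(); R0=Ro.from_quat(s["tool_rot"]).as_matrix()
Ws=np.stack([XD,YD,[0,0,1]],1); Rs=Ws@np.array(c["M"]).T
eye=TIP+Ws@o; delta(s,eye-Rs@np.array(c["e"]),Ro.from_matrix(Rs))
print("t",s["t"],"eye now rel tip mm",Ws.T@(s["tcp_pos"]+R0@c["e"]-TIP)*1e3,"F",s["force"],"gf",s["gripper_force"],"q",s["q"])
E
python3 - <<'E'
from cal import *
from station import manip
s=manip.sense()
cal(np.array([.6243,.3411,.1542]),s["tool_rot"],[.6228,.3377,.2855],np.radians(5.1),np.radians(-1.3),81.2)
E
python3 we.py 15 300 15;python3 we.py 15 300 60
```

```text
tcp [0.6246 0.3413 0.1542] travel [-0.0545 -0.0302 -0.0534] turn [-0.0433 -0.0291 -0.0586] mm 65.6054458361272 deg 14.113917581067627
t 3.2167 eye now rel tip mm [ 21.8535 325.1523 -44.4709] F [ 0.5432 -0.1997 -5.5285] gf 60.04132258705795 q [ 0.5143  0.5911  1.6718 -0.8378  0.509  -0.233 ]
tcp [0.6246 0.3413 0.1542] travel [-0.0876 -0.03   -0.0988] turn [-0.0433 -0.0291 -0.0586] mm 108.33433833815836 deg 14.113917581067627
t 3.2167 eye now rel tip mm [ 21.8535 325.1523 -44.4709] F [ 0.5432 -0.1997 -5.5285] gf 60.04132258705795 q [ 0.5143  0.5911  1.6718 -0.8378  0.509  -0.233 ]
```

>>> apply_moves(claw=[-1,-1,-1,-1,-1], travel=[[-0.009,-0.005,-0.009],[-0.022,-0.012,-0.021],[-0.036,-0.02,-0.035],[-0.048,-0.026,-0.047],[-0.054,-0.03,-0.053]], turn=[[-0.007,-0.005,-0.01],[-0.017,-0.012,-0.023],[-0.028,-0.019,-0.038],[-0.038,-0.025,-0.051],[-0.043,-0.029,-0.059]])

```text
t: 3.63
tcp_pos: [0.629, 0.314, 0.2103]
tool_rot: [-0.039, 0.936, 0.009, 0.35]
force: [-0.4, -0.6, -4.6]
finger_gap: 0.043
gripper_force: 58.8
```

```bash
python3 we.py 5 190 8;python3 we.py 0 70 4
```

```text
tcp [0.629  0.314  0.2103] travel [ 0.0113 -0.1355 -0.0029] turn [-0.0008 -0.0019  0.0016] mm 108.81638838625425 deg 0.4690344647571577
t 3.6333 eye now rel tip mm [ 13.7389 299.1281  11.1023] F [-0.3985 -0.5902 -4.5907] gf 58.76027441583574 q [ 0.4107  0.467   1.7894 -0.8523  0.299  -0.4928]
tcp [0.629  0.314  0.2103] travel [ 0.0208 -0.2854 -0.0023] turn [-0.0008 -0.0019  0.0016] mm 228.95634216961378 deg 0.4690344647571577
t 3.6333 eye now rel tip mm [ 13.7389 299.1281  11.1023] F [-0.3985 -0.5902 -4.5907] gf 58.76027441583574 q [ 0.4107  0.467   1.7894 -0.8523  0.299  -0.4928]
```

>>> apply_moves(claw=[-1,-1,-1,-1,-1], travel=[[0.001,-0.015,0],[0.004,-0.045,-0.001],[0.007,-0.08,-0.002],[0.01,-0.115,-0.003],[0.011,-0.135,-0.003]], turn=[[0,0,0],[-0.001,-0.002,0.001],[-0.001,-0.002,0.001],[-0.001,-0.002,0.001],[-0.001,-0.002,0.001]])

```text
t: 4.05
tcp_pos: [0.6282, 0.204, 0.2055]
tool_rot: [-0.036, 0.936, 0.01, 0.351]
force: [-0.1, 0.3, -4.9]
finger_gap: 0.045
gripper_force: 59.7
```

```bash
python3 we.py 0 70 4
```

```text
tcp [0.6282 0.204  0.2055] travel [ 0.006  -0.1485 -0.0004] turn [-0.0006 -0.0014 -0.0003] mm 118.92549735174151 deg 0.28226019749917075
t 4.05 eye now rel tip mm [  4.4964 188.9557   6.2019] F [-0.0583  0.3167 -4.9058] gf 59.70492512919009 q [ 0.1848  0.4128  1.9305 -0.7398  0.1151 -0.755 ]
```

```bash
cat > ik.py <<'E'
from w import *
from scipy.optimize import least_squares
D=[([.9625,.5285,1.4339,0,1.1814,-.1785],[.26,.5675,.1925]),([.8267,.5106,1.6715,-.537,.7946,-.1371],[.4259,.4463,.1665]),
([.6398,.5757,1.8291,-1.1729,.5167,.2144],[.5436,.353,.1422]),([.5772,.6939,1.7804,-1.3466,.4504,.352],[.5949,.3505,.0914]),
([.515,.7578,1.7157,-1.2104,.3971,.1783],[.6251,.3422,.0527]),([.5142,.5906,1.6718,-.8343,.5106,-.2369],[.6241,.341,.1542]),
([.4107,.467,1.7894,-.8523,.299,-.4928],[.629,.314,.2103]),([.1848,.4128,1.9305,-.7398,.1151,-.755],[.6282,.204,.2055])]
rz=lambda a:Ro.from_euler('z',a); ry=lambda a:Ro.from_euler('y',a)
def fk(q,p):
    a0,h,l1,l2,L,off=p
    A=rz(q[0])*ry(q[1]); x=rz(q[0]).apply([a0,0,h])+A.apply([0,0,l1]); B=A*ry(q[2]); x=x+B.apply([off,0,l2])
    W=B*rz(q[3])*ry(q[4])*rz(q[5]); return x+W.apply([0,0,L]),W
f=lambda p:np.concatenate([fk(q,p)[0]-t for q,t in D])
P=least_squares(f,[0,.3,.4,.4,.2,0]); p=P.x
if __name__=="__main__":
    print(p,np.abs(P.fun).max()); from station import manip; s=manip.sense()
    W=fk(s["q"],p)[1]; O=W.inv()*Ro.from_quat(s["tool_rot"]); print("tool off",O.as_rotvec())
    c=json.load(open("cal.json")); Ws=np.stack([XD,YD,[0,0,1]],1)
    for tilt in (0,2,4):
        q=s["q"].copy()
        for y in (150,110,70,50,30,0,-50,-115):
            M=Ws@Ro.from_euler('y',tilt,degrees=True).as_matrix()@np.array(c["M"]).T; R=Ro.from_matrix(M); t=TIP+Ws@[0,y/1e3,.004]-M@np.array(c["e"])
            g=lambda q:np.concatenate([(fk(q,p)[0]-t)*5,((fk(q,p)[1]*O).inv()*R).as_rotvec()])
            r=least_squares(g,q,bounds=([-3.08,-.75,.22,-1.43,0,-2.85],[3.08,2.2,2.44,4.57,2.65,2.85]),x_scale=1); q=np.clip(r.x,[-3,-.7,.25,-1.4,.01,-2.8],[3,2.1,2.4,4.5,2.6,2.8]); print(tilt,y,r.x,"err",np.abs(r.fun).max())
E
python3 ik.py
```

```text
[ 0.27205457 -0.06125409  0.35057862  0.15194315  0.07033416 -0.10328067] 0.09918880357673548
tool off [-1.84972160e-16 -1.31021947e-16  1.57079633e+00]
0 150 [ 0.27161841  0.43315638  1.73900375 -0.48143687  0.29011809 -0.96284298] err 5.433153926759358e-15
0 110 [ 0.20579815  0.41282482  1.77526209 -0.36581564  0.25330535 -1.12193191] err 9.825473767932635e-14
0 70 [ 0.1388167   0.40083548  1.79630709 -0.20237678  0.22922914 -1.33037961] err 1.907096008890718e-12
0 50 [ 0.10507041  0.39794606  1.8013415  -0.10618163  0.22290083 -1.4494081 ] err 5.551115123125783e-16
0 30 [ 0.07125475  0.39712217  1.80277435 -0.00507865  0.22076829 -1.57343333] err 5.551115123125783e-16
0 0 [ 0.02057002  0.39975813  1.79818592  0.14504072  0.22560322 -1.75789021] err 7.785438960183909e-15
0 -50 [-0.06316583  0.41449743  1.77230629  0.35579236  0.25350008 -2.02493654] err 6.505335549758516e-13
0 -115 [-0.16903465  0.45323746  1.70249039  0.52048251  0.31910069 -2.25880959] err 2.4821811273056937e-12
2 150 [ 0.27249746  0.42486192  1.74726366 -0.41889626  0.31961059 -1.0219595 ] err 1.4710455076283324
[... 891 characters left out ...]
587  -0.26874726  0.31907977 -1.21454614] err 1.3850032232198828e-14
4 70 [ 0.13940071  0.3843274   1.81112088 -0.14492164  0.2991716  -1.38573391] err 7.360778653264788e-14
4 50 [ 0.10534778  0.38142778  1.81608847 -0.07581775  0.29407089 -1.47884261] err 7.474959117393515e-10
4 30 [ 0.07122357  0.3806009   1.81750235 -0.00443295  0.29237406 -1.57431972] err 6.717446252024751e-10
4 0 [ 0.02007708  0.3832463   1.81297474  0.1019316   0.29628235 -1.71677729] err 5.551115123125783e-16
4 -50 [-0.06440814  0.39803186  1.78744309  0.25991873  0.31934862 -1.93399855] err 8.361670730816506e-14
4 -115 [-0.17117141  0.43683805  1.71861633  0.40291135  0.37670027 -2.15006989] err 6.109002192999924e-13
```

```bash
python3 - <<'E'
s=open("ik.py").read()
s=s.replace("a0,h,l1,l2,L,off=p","a0,h,l1,l2,L,off,d,e=p").replace("apply([a0,0,h])","apply([a0,d,h])").replace("W=B*rz(q[3])*ry(q[4])*rz(q[5]); return x+W.apply([0,0,L]),W","V=B*rz(q[3]); x=x+V.apply([0,e,0]); W=V*ry(q[4])*rz(q[5]); return x+W.apply([0,0,L]),W").replace("[0,.3,.4,.4,.2,0]","[0,.3,.4,.4,.2,0,.05,.05]")
open("ik.py","w").write(s)
E
python3 ik.py
```

```text
[2.11653414e-04 2.74000691e-01 5.87892760e-01 3.91508666e-01
 3.34385818e-01 1.14000792e-01 1.10959854e-01 1.28148046e-05] 6.0758245908842934e-05
tool off [-1.84972160e-16 -1.31021947e-16  1.57079633e+00]
0 150 [ 0.09355656  0.40036614  1.97371504 -0.32684914  0.04933056 -1.2351551 ] err 8.382183835919932e-13
0 110 [-0.00295822  0.39063191  1.99525001  0.92514688  0.05992344 -2.55846179] err 2.4026037236113407e-12
0 70 [-0.09793144  0.38308021  2.00203708  1.1463629   0.11801781 -2.85      ] err 0.006541676763426406
0 50 [-0.14332732  0.37985774  1.99865497  1.11313921  0.1491707  -2.85      ] err 0.013599216135387181
0 30 [-0.18793489  0.3776975   1.99322562  1.08072091  0.18023393 -2.85      ] err 0.020626983837762635
0 0 [-0.25302963  0.37649962  1.98133673  1.03390619  0.22651675 -2.85      ] err 0.031074124317738486
0 -50 [-0.35570539  0.38003757  1.95201335  0.96157896  0.302398   -2.85      ] err 0.04804040718745769
0 -115 [-0.47686623  0.39483774  1.89765293  0.87950092  0.39807637 -2.85      ] err 0.0686193474219905
2 150 [ 0.09336207  0.39107906  1.95692486 -0.14053757  0.1
[... 952 characters left out ...]
7602e-01
  1.64072083e-01 -1.89710805e+00] err 2.7269853042355408e-14
4 70 [-0.09680488  0.3665138   1.97313847  0.57038416  0.18646379 -2.27512687] err 2.826211487061414e-13
4 50 [-0.14439216  0.3649895   1.97625479  0.68168635  0.20524765 -2.42234597] err 6.517263811955942e-10
4 30 [-0.19158513  0.36452064  1.97721457  0.76582012  0.22733839 -2.54213666] err 2.191869602485852e-10
4 0 [-0.26117657  0.36580124  1.97460321  0.85107269  0.26446241 -2.67996872] err 9.71445146547012e-16
4 -50 [-0.37240334  0.37315904  1.9595604   0.91996298  0.33157183 -2.83261312] err 1.9984014443252818e-14
4 -115 [-0.49366768  0.38899515  1.90491747  0.85111797  0.42566777 -2.85      ] err 0.018997027065583455
```

```bash
cat > scan.py <<'E'
from ik import *
from station import manip
np.set_printoptions(precision=3,suppress=True)
s=manip.sense(); c=json.load(open("cal.json")); Ws=np.stack([XD,YD,[0,0,1]],1); O=Ro.from_euler('z',90,degrees=True)
for tilt in (0,2,3,4):
  for yaw in (-6,-10,-14):
    q=s["q"].copy(); print("tilt",tilt,"yaw",yaw)
    for y in (170,150,130,110,90,70,50,30,0,-50,-115):
        M=Ro.from_euler('z',yaw,degrees=True).as_matrix()@Ws@Ro.from_euler('y',tilt,degrees=True).as_matrix()@np.array(c["M"]).T; R=Ro.from_matrix(M); t=TIP+Ws@[0,y/1e3,.004]-M@np.array(c["e"])
        g=lambda q:np.concatenate([(fk(q,p)[0]-t)*5,((fk(q,p)[1]*O).inv()*R).as_rotvec()])
        r=least_squares(g,q,bounds=([-3.08,-.75,.22,-1.43,0,-2.85],[3.08,2.2,2.44,4.57,2.65,2.85])); q=np.clip(r.x,[-3,-.7,.25,-1.4,.01,-2.8],[3,2.1,2.4,4.5,2.6,2.8])
        if y in (110,50,0,-115): print("  ",y,r.x[3:],"err %.4f"%np.abs(r.fun).max())
E
python3 scan.py
```

```text
tilt 0 yaw -6
   110 [-0.902  0.071 -0.615] err 0.0000
   50 [ 0.917  0.05  -2.541] err 0.0000
   0 [ 1.139  0.125 -2.85 ] err 0.0080
   -115 [ 0.969  0.3   -2.85 ] err 0.0399
tilt 0 yaw -10
   110 [-1.131  0.137 -0.309] err 0.0000
   50 [-0.698  0.046 -0.849] err 0.0000
   0 [ 1.006  0.059 -2.642] err 0.0000
   -115 [ 1.034  0.233 -2.85 ] err 0.0225
tilt 0 yaw -14
   110 [-1.178  0.207 -0.188] err 0.0000
   50 [-1.127  0.109 -0.343] err 0.0000
   0 [-0.51   0.04  -1.048] err 0.0000
   -115 [ 1.103  0.165 -2.85 ] err 0.0066
tilt 2 yaw -6
   110 [-0.47   0.118 -1.047] err 0.0000
   50 [ 0.389  0.1   -2.014] err 0.0000
   0 [ 0.863  0.149 -2.576] err 0.0000
   -115 [ 0.957  0.313 -2.85 ] err 0.0145
tilt 2 yaw -10
   110 [-0.785  0.168 -0.656] err 0.0000
   50 [-0.285  0.101 -1.262] err 0.0000
   0 [ 0.469  0.105 -2.105] err 0.0000
   -115 [ 0.996  0.248 -2.822] err 0.0000
tilt 2 yaw -14
   110 [-0.922  0.229 -0.444] err 0.0000
   50 [-0.718  0.143 -0.752] err 0.0000
   0 [-0.193  0.098 -1.365] err 0.0000
   -115 [ 0.873  0.189 -2.622] err 0.0000
tilt 3 yaw -6
   110 [-0.368  0.145 -1.1
[... 319 characters left out ...]
 yaw -14
   110 [-0.816  0.244 -0.551] err 0.0000
   50 [-0.587  0.165 -0.883] err 0.0000
   0 [-0.144  0.128 -1.414] err 0.0000
   -115 [ 0.75   0.206 -2.498] err 0.0000
tilt 4 yaw -6
   110 [-0.298  0.173 -1.22 ] err 0.0000
   50 [ 0.229  0.158 -1.853] err 0.0000
   0 [ 0.597  0.191 -2.31 ] err 0.0000
   -115 [ 0.879  0.332 -2.779] err 0.0000
tilt 4 yaw -10
   110 [-0.564  0.211 -0.878] err 0.0000
   50 [-0.17   0.16  -1.377] err 0.0000
   0 [ 0.282  0.161 -1.917] err 0.0000
   -115 [ 0.795  0.276 -2.619] err 0.0000
tilt 4 yaw -14
   110 [-0.723  0.262 -0.645] err 0.0000
   50 [-0.49   0.19  -0.981] err 0.0000
   0 [-0.114  0.158 -1.444] err 0.0000
   -115 [ 0.648  0.227 -2.396] err 0.0000
```

```bash
sed -i "s/^Ws=np.stack(.*Rs=.*/Ws=np.stack([XD,YD,[0,0,1]],1); TL=float(sys.argv[4]) if len(sys.argv)>4 else 3; Rs=Ro.from_euler('z',-10,degrees=True).as_matrix()@Ws@Ro.from_euler('y',TL,degrees=True).as_matrix()@np.array(c['M']).T/" we.py; python3 we.py 0 100 4;python3 we.py 0 60 4
```

```text
tcp [0.6282 0.204  0.2055] travel [ 0.0125 -0.1124 -0.0055] turn [0.0348 0.0156 0.0423] mm 90.57946481417714 deg 10.255972793169416
t 4.05 eye now rel tip mm [  4.4964 188.9557   6.2019] F [-0.0583  0.3167 -4.9058] gf 59.70492512919009 q [ 0.1848  0.4128  1.9305 -0.7398  0.1151 -0.755 ]
tcp [0.6282 0.204  0.2055] travel [ 0.0127 -0.1624 -0.0052] turn [0.0348 0.0156 0.0423] mm 130.38162210832306 deg 10.255972793169416
t 4.05 eye now rel tip mm [  4.4964 188.9557   6.2019] F [-0.0583  0.3167 -4.9058] gf 59.70492512919009 q [ 0.1848  0.4128  1.9305 -0.7398  0.1151 -0.755 ]
```

>>> apply_moves(claw=[-1,-1,-1,-1,-1], travel=[[0.003,-0.02,-0.001],[0.006,-0.045,-0.003],[0.009,-0.075,-0.004],[0.012,-0.1,-0.005],[0.0125,-0.112,-0.0055]], turn=[[0.01,0.004,0.012],[0.02,0.009,0.024],[0.03,0.013,0.036],[0.035,0.0155,0.042],[0.035,0.0155,0.042]])

```text
t: 4.47
tcp_pos: [0.6256, 0.1153, 0.2033]
tool_rot: [0.045, 0.943, -0.018, 0.328]
force: [0.5, 0.2, -5.5]
finger_gap: 0.042
gripper_force: 59.5
```

>>> apply_moves(claw=[-1,-1,-1], travel=[[0,0,0],[0,0,0],[0,0,0]], turn=[[0,0,0],[0,0,0],[0,0,0]])

```text
t: 4.72
tcp_pos: [0.6272, 0.1182, 0.2053]
tool_rot: [0.044, 0.943, -0.017, 0.331]
force: [0.1, 0.2, -5.2]
finger_gap: 0.044
gripper_force: 59.5
```

```bash
python3 we.py 0 60 4; python3 - <<'E'
from h import *
from station import manip
s=manip.snapshot("side");t=manip.snapshot("top"); np.savez("side3.npz",**s);np.savez("top3.npz",**t)
print(manip.sense()["tcp_pos"])
cv2.imwrite("pics/m.png",np.hstack([cv2.resize(d["pixels"][y:y+130,x:x+100,::-1],(400,520),interpolation=cv2.INTER_CUBIC) for d,x,y in ((s,270,110),(t,215,85))]))
E
```

```text
tcp [0.6272 0.1182 0.2053] travel [-0.0022 -0.0553  0.006 ] turn [0.0018 0.0022 0.0004] mm 44.56716340079194 deg 0.5088639655965446
t 4.7167 eye now rel tip mm [  2.1646 104.0524   6.4806] F [ 0.0538  0.2266 -5.1852] gf 59.52727080322802 q [ 0.0644  0.3864  1.9438 -0.6169  0.1739 -0.8388]
[0.62768867 0.11883994 0.20617936]
```

View pics/m.png

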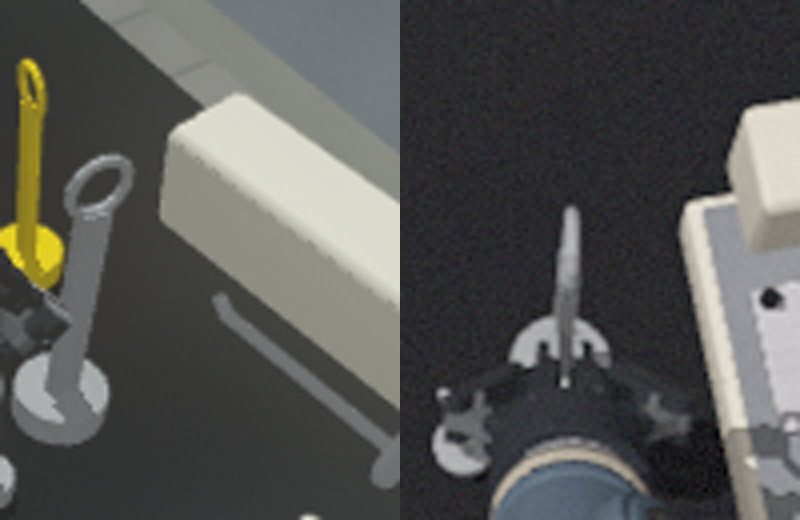

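The weight is carried toward the tip, eye at side ≈(294.4,155.9), lip at ≈(324.5,184.5). Measuring it from the depth data.

```bash
cat > meas.py <<'E'
from h import *
np.set_printoptions(precision=4,suppress=True)
def meas(d,b,zr,n=""):
    x0,x1,y0,y1=b;C=cloud(d)[y0:y1,x0:x1].reshape(-1,3);c=d["pixels"][y0:y1,x0:x1].reshape(-1,3).astype(int)
    p=C[(c.max(1)-c.min(1)<30)&(c.min(1)>60)]
    for nm,lo,hi in zr:
        g=p[(p[:,2]>lo)&(p[:,2]<hi)]; g=g[np.linalg.norm(g[:,:2]-np.median(g[:,:2],0),axis=1)<.045]
        w,V=np.linalg.eigh(np.cov(g[:,:2].T)); (cx,cy),r=cv2.minEnclosingCircle(g[:,:2].astype(np.float32))
        print(n,nm,len(g),g.mean(0),"c %.4f %.4f r %.4f"%(cx,cy,r),"ax %.1f"%np.degrees(np.arctan2(V[1,1],V[0,1])),"z",g[:,2].min(),g[:,2].max())
E
python3 - <<'E'
from meas import *
Z=(("ring",.32,.37),("disc",.158,.178))
S=ld("side3.npz")
meas(S,(284,306,145,172),Z[:1],"S");meas(S,(272,300,195,223),Z[1:],"S")
T=ld("top3.npz"); meas(T,(350-100,365-100,130,175),Z[:1],"T")
e=[294.4,155.9]; print(atz(S,*e,.335),atz(S,*e,.340))
E
```

```text
S ring 113 [0.623  0.1151 0.3394] c 0.6241 0.1150 r 0.0222 ax 174.1 z 0.32002793392310336 0.35528356462617783
S disc 357 [0.6033 0.1133 0.1694] c 0.6090 0.1195 r 0.0311 ax 143.9 z 0.15819791540697534 0.17781933236973896
T ring 79 [0.619  0.1162 0.3465] c 0.6216 0.1160 r 0.0201 ax 176.4 z 0.32009279813910363 0.35725796578992636
[0.6252 0.117  0.335 ] [0.6217 0.1128 0.34  ]
```

```bash
python3 - <<'E'
from cal import *
from station import manip
s=manip.sense()
cal(np.array([.6274,.1185,.2056]),s["tool_rot"],[.623,.115,.337],np.radians(4.6),np.radians(-1.5),84.1)
E
sed -i 's/in (0,2,3,4):/in (3.5,4.2,5):/; s/in (-6,-10,-14):/in (-10,-12):/; s/4 else 3/4 else 4.2/' scan.py we.py; python3 scan.py; python3 we.py 0 50 4; python3 we.py 0 30 4;
```

```text
tilt 3.5 yaw -10
   110 [-0.935  0.157 -0.521] err 0.0000
   50 [-0.453  0.078 -1.109] err 0.0000
   0 [ 0.58   0.079 -2.232] err 0.0000
   -115 [ 1.011  0.236 -2.85 ] err 0.0095
tilt 3.5 yaw -12
   110 [-0.996  0.19  -0.421] err 0.0000
   50 [-0.734  0.101 -0.789] err 0.0000
   0 [ 0.139  0.068 -1.751] err 0.0000
   -115 [ 1.045  0.202 -2.85 ] err 0.0009
tilt 4.2 yaw -10
   110 [-0.827  0.169 -0.629] err 0.0000
   50 [-0.352  0.098 -1.21 ] err 0.0000
   0 [ 0.45   0.097 -2.102] err 0.0000
   -115 [ 1.006  0.241 -2.85 ] err 0.0004
tilt 4.2 yaw -12
   110 [-0.901  0.2   -0.517] err 0.0000
   50 [-0.605  0.118 -0.918] err 0.0000
   0 [ 0.102  0.089 -1.714] err 0.0000
   -115 [ 0.96   0.211 -2.765] err 0.0000
tilt 5 yaw -10
   110 [-0.722  0.185 -0.734] err 0.0000
   50 [-0.278  0.121 -1.285] err 0.0000
   0 [ 0.353  0.12  -2.005] err 0.0000
   -115 [ 0.921  0.251 -2.764] err 0.0000
tilt 5 yaw -12
   110 [-0.805  0.213 -0.614] err 0.0000
   50 [-0.497  0.138 -1.027] err 0.0000
   0 [ 0.077  0.114 -1.689] err 0.0000
   -115 [ 0.862  0.223 -2.667] err 0.0000
tcp [0.6277 0.1188 0.2062] travel [-0.0017 -0.0696  0.0073] turn [ 0.0035 -0.0029 -0.0046] mm 56.00645425118719 deg 1.1704176093300802
t 4.8167 eye now rel tip mm [  5.4043 103.223    7.5794] F [ 0.1302  0.7052 -6.0581] gf 59.62505062110722 q [ 0.0654  0.3856  1.9431 -0.6165  0.1736 -0.8394]
tcp [0.6277 0.1188 0.2062] travel [-0.0049 -0.0943  0.0099] turn [ 0.0035 -0.0029 -0.0046] mm 75.92546079103741 deg 1.1704176093300802
t 4.8167 eye now rel tip mm [  5.4043 103.223    7.5794] F [ 0.1302  0.7052 -6.0581] gf 59.62505062110722 q [ 0.0654  0.3856  1.9431 -0.6165  0.1736 -0.8394]
```

```bash
sed -i "s/'z',-10/'z',-12/" we.py; python3 we.py 0 35 4
```

```text
tcp [0.6277 0.1188 0.2062] travel [-0.0041 -0.0883  0.0093] turn [ 0.0105 -0.0028  0.004 ] mm 71.1293143140864 deg 2.0834002569119523
t 4.8167 eye now rel tip mm [  5.4043 103.223    7.5794] F [ 0.1302  0.7052 -6.0581] gf 59.62505062110722 q [ 0.0654  0.3856  1.9431 -0.6165  0.1736 -0.8394]
```

>>> apply_moves(claw=[-1,-1,-1,-1,-1], travel=[[0,-0.015,0.001],[-0.001,-0.035,0.003],[-0.003,-0.06,0.006],[-0.004,-0.08,0.009],[-0.004,-0.088,0.009]], turn=[[0.002,0,0.001],[0.005,-0.001,0.002],[0.008,-0.002,0.003],[0.01,-0.003,0.004],[0.01,-0.003,0.004]])

```text
t: 5.23
tcp_pos: [0.6283, 0.0468, 0.203]
tool_rot: [0.055, 0.94, -0.03, 0.335]
force: [0.9, 0.7, -4.5]
finger_gap: 0.04
gripper_force: 59.5
```

>>> apply_moves(claw=[-1,-1,-1], travel=[[0,0,0],[0,0,0],[0,0,0]], turn=[[0,0,0],[0,0,0],[0,0,0]])

```text
t: 5.48
tcp_pos: [0.6287, 0.0484, 0.2037]
tool_rot: [0.054, 0.94, -0.029, 0.336]
force: [0.0, -0.6, -4.4]
finger_gap: 0.046
gripper_force: 59.5
```

```bash
python3 we.py 0 -20 4; python3 - <<'E'
from h import *
from station import manip
s=manip.snapshot("side"); np.savez("side4.npz",**s)
cv2.imwrite("pics/n.png",cv2.resize(s["pixels"][150:240,290:390,::-1],(660,594),interpolation=cv2.INTER_CUBIC))
E
```

```text
tcp [0.6287 0.0484 0.2037] travel [-0.0084 -0.0682  0.0103] turn [0.0007 0.0008 0.    ] mm 55.61929005856398 deg 0.1935239574296771
t 5.4833 eye now rel tip mm [ 0.0343 35.4439  5.0618] F [ 0.0296 -0.6019 -4.3848] gf 59.505371851846576 q [-0.0776  0.3777  1.9846 -0.4279  0.1006 -1.1226]
```

View pics/n.png

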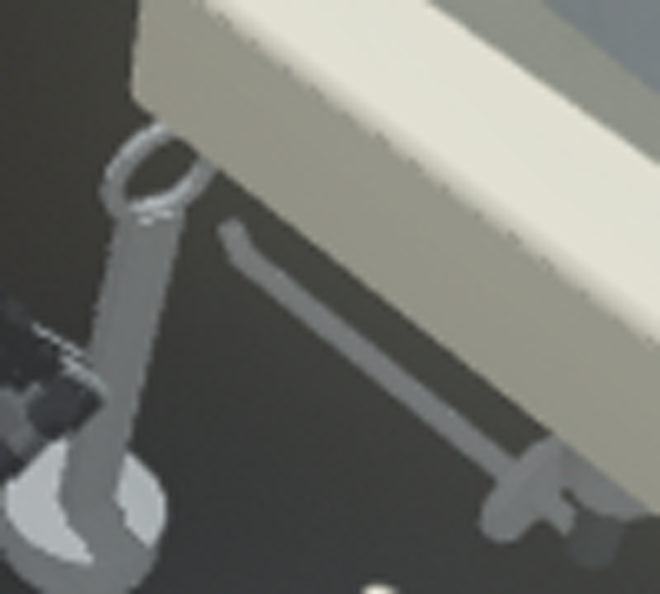

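The eye centre at crop (160,168) sits just above the extended rail line (182 at u=160). That is consistent with the computed +5 mm, so I thread it on slowly.

>>> apply_moves(claw=[-1,-1,-1,-1,-1], travel=[[-0.001,-0.01,0.0015],[-0.003,-0.025,0.004],[-0.005,-0.04,0.006],[-0.007,-0.055,0.008],[-0.008,-0.068,0.01]], turn=[[0,0,0],[0,0,0],[0,0,0],[0,0,0],[0,0,0]])

```text
t: 5.95
tcp_pos: [0.6315, 0.0009, 0.2025]
tool_rot: [0.053, 0.94, -0.029, 0.336]
force: [-0.5, 0.1, -5.0]
finger_gap: 0.047
gripper_force: 59.3
```

>>> apply_moves(claw=[-1,-1,-1], travel=[[0,0,0],[0,0,0],[0,0,0]], turn=[[0,0,0],[0,0,0],[0,0,0]])

```text
t: 6.2
tcp_pos: [0.6312, 0.0009, 0.2023]
tool_rot: [0.054, 0.94, -0.029, 0.335]
force: [0.2, -0.2, -4.8]
finger_gap: 0.046
gripper_force: 59.6
```

```bash
python3 we.py 0 -80 2; python3 - <<'E'
from h import *
from station import manip
s=manip.snapshot("side"); np.savez("side5.npz",**s)
cv2.imwrite("pics/o.png",cv2.resize(s["pixels"][150:240,290:390,::-1],(660,594),interpolation=cv2.INTER_CUBIC))
E
```

```text
tcp [0.6312 0.0009 0.2023] travel [-0.0112 -0.0832  0.0138] turn [0.0007 0.0001 0.    ] mm 68.06493589937767 deg 0.13445745031286743
t 6.2 eye now rel tip mm [ -0.7612 -12.1912   3.6841] F [ 0.1758 -0.2011 -4.7811] gf 59.605496395379305 q [-0.192   0.376   1.9928  0.3423  0.0922 -1.978 ]
```

View pics/o.png

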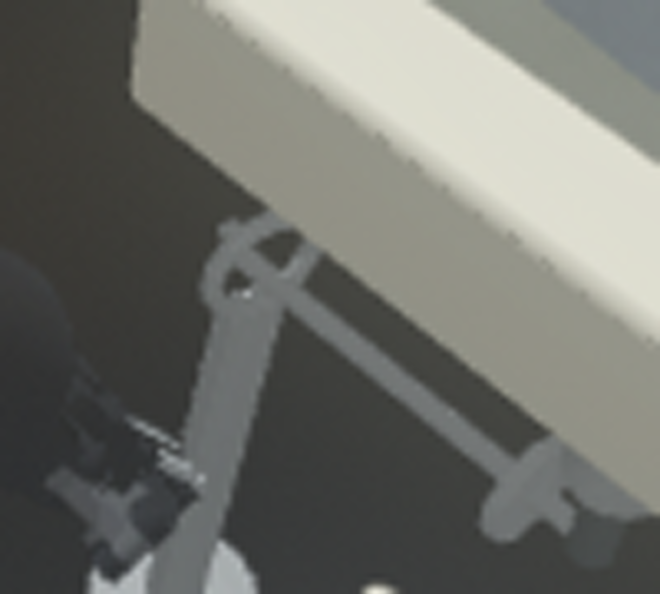

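The rod passes through the eye, with the lip at (230,228) in front of the ring at about (255,260). Sliding on toward the collar.

>>> apply_moves(claw=[-1,-1,-1,-1,-1], travel=[[-0.002,-0.015,0.002],[-0.004,-0.032,0.005],[-0.007,-0.05,0.008],[-0.01,-0.07,0.012],[-0.011,-0.083,0.014]], turn=[[0,0,0],[0,0,0],[0,0,0],[0,0,0],[0,0,0]])

```text
t: 6.67
tcp_pos: [0.6379, -0.0687, 0.201]
tool_rot: [0.054, 0.94, -0.03, 0.336]
force: [-0.0, -0.2, -5.8]
finger_gap: 0.041
gripper_force: 59.5
```

>>> apply_moves(claw=[-1,-1,-1], travel=[[0,0,0],[0,0,0],[0,0,0]], turn=[[0,0,0],[0,0,0],[0,0,0]])

```text
t: 6.92
tcp_pos: [0.6367, -0.0664, 0.2002]
tool_rot: [0.054, 0.94, -0.029, 0.335]
force: [-0.9, -0.1, -5.2]
finger_gap: 0.046
gripper_force: 59.6
```

```bash
python3 we.py 0 -104 0;  python3 we.py 0 -110 0;  python3 - <<'E'
from meas import *
from station import manip
S=manip.snapshot("side");np.savez("side6.npz",**S)
C=cloud(S); p=C.reshape(-1,3); d=S["depth"].ravel()
m=(d>0)&(p[:,2]>.31)&(p[:,2]<.37)&(p[:,0]>.58)&(p[:,0]<.68)&(p[:,1]<-.02)&(p[:,1]>-.16); g=p[m]
h,e=np.histogram(g[:,1],bins=np.arange(-.16,-.02,.004)); 
for a,b in zip(e,h): 
    k=g[(g[:,1]>=a)&(g[:,1]<a+.004)]; 
    if b: print(round(a,3),b,k.min(0),k.max(0))
E
```

```text
tcp [ 0.6367 -0.0664  0.2002] travel [-0.0033 -0.03    0.0059] turn [ 0.0009 -0.0001  0.    ] mm 24.570010732986933 deg 0.15946800005268658
t 6.9167 eye now rel tip mm [ -0.2801 -79.7624   1.5953] F [-0.9254 -0.1427 -5.2051] gf 59.640795746818185 q [-0.3468  0.3864  1.9811  0.9221  0.162  -2.6735]
tcp [ 0.6367 -0.0664  0.2002] travel [-0.0043 -0.0373  0.007 ] turn [ 0.0009 -0.0001  0.    ] mm 30.55945050497512 deg 0.15946800005268658
t 6.9167 eye now rel tip mm [ -0.2801 -79.7624   1.5953] F [-0.9254 -0.1427 -5.2051] gf 59.640795746818185 q [-0.3468  0.3864  1.9811  0.9221  0.162  -2.6735]
-0.148 6 [ 0.6285 -0.146   0.3586] [ 0.6342 -0.1441  0.3668]
-0.144 10 [ 0.6237 -0.1432  0.3596] [ 0.6295 -0.1409  0.3681]
-0.14 30 [ 0.6231 -0.14    0.3272] [ 0.6403 -0.136   0.3685]
-0.136 33 [ 0.6215 -0.1359  0.3242] [ 0.6355 -0.1321  0.3698]
-0.132 20 [ 0.6213 -0.132   0.3265] [ 0.6323 -0.1283  0.3689]
-0.128 12 [ 0.6215 -0.1279  0.3295] [ 0.6332 -0.1241  0.3695]
-0.124 12 [ 0.6244 -0.1237  0.3279] [ 0.6382 -0.1202  0.3663]
-0.12 10 [ 0.6262 -0.1198  0.3281] [ 0.6378 -0.1164  0.3688]
-0.116 10 
[... 576 characters left out ...]
 [ 0.6495 -0.072   0.3327]
-0.072 53 [ 0.6217 -0.072   0.3103] [ 0.6533 -0.068   0.3489]
-0.068 80 [ 0.6125 -0.068   0.31  ] [ 0.6487 -0.064   0.351 ]
-0.064 19 [ 0.6129 -0.064   0.3106] [ 0.6371 -0.0605  0.348 ]
-0.056 5 [ 0.6265 -0.0547  0.3305] [ 0.6323 -0.0525  0.333 ]
-0.052 8 [ 0.6274 -0.0519  0.3252] [ 0.6307 -0.0492  0.3341]
-0.048 10 [ 0.6252 -0.0479  0.3278] [ 0.6311 -0.0443  0.3352]
-0.044 8 [ 0.6255 -0.0436  0.3295] [ 0.6324 -0.04    0.3336]
-0.04 4 [ 0.6257 -0.0388  0.3298] [ 0.6299 -0.0368  0.3321]
-0.036 9 [ 0.6239 -0.0359  0.3274] [ 0.6314 -0.0323  0.3338]
-0.032 9 [ 0.6241 -0.0317  0.3275] [ 0.631  -0.0286  0.3334]
-0.028 6 [ 0.6241 -0.0274  0.3301] [ 0.6308 -0.025   0.3337]
```

>>> apply_moves(claw=[-1,-1,-1,-1,-1], travel=[[-0.001,-0.008,0.001],[-0.002,-0.018,0.003],[-0.003,-0.028,0.005],[-0.004,-0.035,0.0065],[-0.004,-0.035,0.0065]], turn=[[0.001,0,0],[0.001,0,0],[0.001,0,0],[0.001,0,0],[0.001,0,0]])

```text
t: 7.38
tcp_pos: [0.64, -0.0974, 0.1993]
tool_rot: [0.056, 0.94, -0.031, 0.336]
force: [0.6, -0.0, -5.0]
finger_gap: 0.044
gripper_force: 59.6
```

>>> apply_moves(claw=[-1,-1], travel=[[0,0,0],[0,0,0]], turn=[[0,0,0],[0,0,0]])

```text
t: 7.55
tcp_pos: [0.6392, -0.0956, 0.1989]
tool_rot: [0.055, 0.94, -0.03, 0.335]
force: [-0.5, -0.5, -6.0]
finger_gap: 0.045
gripper_force: 59.6
```

```bash
python3 we.py 0 -112 0;  python3 we.py 0 -112 -11
```

```text
tcp [ 0.6392 -0.0956  0.1989] travel [-0.0002 -0.0039  0.0008] turn [-0.0003  0.0001 -0.0002] mm 3.196785359234024 deg 0.0670261188305128
t 7.55 eye now rel tip mm [   0.0613 -108.7617    0.2858] F [-0.5083 -0.548  -5.9724] gf 59.636384742334485 q [-0.407   0.3954  1.969   0.9948  0.1946 -2.7905]
tcp [ 0.6392 -0.0956  0.1989] travel [ 0.0085 -0.0036  0.0114] turn [-0.0003  0.0001 -0.0002] mm 11.727846433087967 deg 0.0670261188305128
t 7.55 eye now rel tip mm [   0.0613 -108.7617    0.2858] F [-0.5083 -0.548  -5.9724] gf 59.636384742334485 q [-0.407   0.3954  1.969   0.9948  0.1946 -2.7905]
```

```bash
python3 - <<'E'
s=open("scan.py").read().split("for tilt")[0]
exec(s)
for tilt in (4.2,5):
  for yaw in (-12,-15):
    for z in (0,-11,-25):
        M=Ro.from_euler('z',yaw,degrees=True).as_matrix()@Ws@Ro.from_euler('y',tilt,degrees=True).as_matrix()@np.array(c["M"]).T; R=Ro.from_matrix(M); t=TIP+Ws@[0,-.112,z/1e3]-M@np.array(c["e"])
        g=lambda q:np.concatenate([(fk(q,p)[0]-t)*5,((fk(q,p)[1]*O).inv()*R).as_rotvec()])
        r=least_squares(g,s["q"],bounds=([-3.08,-.75,.22,-1.43,0,-2.85],[3.08,2.2,2.44,4.57,2.65,2.85])); print(tilt,yaw,z,r.x[3:],"err %.4f"%np.abs(r.fun).max())
E
```

```text
4.2 -12 0 [ 1.002  0.2   -2.804] err 0.0000
4.2 -12 -11 [ 1.049  0.187 -2.85 ] err 0.0085
4.2 -12 -25 [ 1.053  0.172 -2.85 ] err 0.0246
4.2 -15 0 [ 0.877  0.156 -2.621] err 0.0000
4.2 -15 -11 [ 1.054  0.138 -2.8  ] err 0.0000
4.2 -15 -25 [ 1.107  0.124 -2.85 ] err 0.0133
5 -12 0 [ 0.897  0.211 -2.698] err 0.0000
5 -12 -11 [ 1.024  0.193 -2.828] err 0.0000
5 -12 -25 [ 1.049  0.177 -2.85 ] err 0.0142
5 -15 0 [ 0.758  0.171 -2.501] err 0.0000
5 -15 -11 [ 0.903  0.15  -2.648] err 0.0000
5 -15 -25 [ 1.103  0.129 -2.85 ] err 0.0029
```

```bash
python3 - <<'E'
s=open("scan.py").read().split("for tilt")[0]
exec(s)
for tilt in (6,7):
  for yaw in (-12,-14,-16):
    for z in (-11,-25,-28):
        M=Ro.from_euler('z',yaw,degrees=True).as_matrix()@Ws@Ro.from_euler('y',tilt,degrees=True).as_matrix()@np.array(c["M"]).T; R=Ro.from_matrix(M); t=TIP+Ws@[0,-.111,z/1e3]-M@np.array(c["e"])
        g=lambda q:np.concatenate([(fk(q,p)[0]-t)*5,((fk(q,p)[1]*O).inv()*R).as_rotvec()])
        r=least_squares(g,s["q"],bounds=([-3.08,-.75,.22,-1.43,0,-2.85],[3.08,2.2,2.44,4.57,2.65,2.85])); print(tilt,yaw,z,r.x[3:],"err %.4f"%np.abs(r.fun).max())
E
python3 - <<'E'
from meas import *
S=ld("side6.npz")
meas(S,(345,385,210,250),(("ring?",.31,.352),))
E
```

```text
6 -12 -11 [ 0.886  0.205 -2.688] err 0.0000
6 -12 -25 [ 1.045  0.183 -2.85 ] err 0.0009
6 -12 -28 [ 1.046  0.18  -2.85 ] err 0.0044
6 -14 -11 [ 0.8    0.179 -2.563] err 0.0000
6 -14 -25 [ 0.988  0.153 -2.754] err 0.0000
6 -14 -28 [ 1.036  0.149 -2.802] err 0.0000
6 -16 -11 [ 0.678  0.155 -2.401] err 0.0000
6 -16 -25 [ 0.877  0.126 -2.603] err 0.0000
6 -16 -28 [ 0.932  0.121 -2.658] err 0.0000
7 -12 -11 [ 0.769  0.222 -2.57 ] err 0.0000
7 -12 -25 [ 0.91   0.195 -2.714] err 0.0000
7 -12 -28 [ 0.945  0.19  -2.75 ] err 0.0000
7 -14 -11 [ 0.678  0.199 -2.441] err 0.0000
7 -14 -25 [ 0.825  0.169 -2.59 ] err 0.0000
7 -14 -28 [ 0.863  0.164 -2.629] err 0.0000
7 -16 -11 [ 0.558  0.178 -2.282] err 0.0000
7 -16 -25 [ 0.703  0.146 -2.428] err 0.0000
7 -16 -28 [ 0.742  0.139 -2.468] err 0.0000
 ring? 332 [ 0.6312 -0.1012  0.3313] c 0.6305 -0.1008 r 0.0380 ax 92.5 z 0.3100336676190775 0.3506580421183477
```

```bash
sed -i "s/'z',-12/'z',-14/" we.py; python3 we.py 0 -110 -9 6.5; python3 we.py 0 -110 -14 6.5
```

```text
tcp [ 0.6392 -0.0956  0.1989] travel [ 0.0124 -0.0012  0.0051] turn [0.0063 0.0131 0.0084] mm 10.740323144045172 deg 3.0252648615297977
t 7.55 eye now rel tip mm [   0.0613 -108.7617    0.2858] F [-0.5083 -0.548  -5.9724] gf 59.636384742334485 q [-0.407   0.3954  1.969   0.9948  0.1946 -2.7905]
tcp [ 0.6392 -0.0956  0.1989] travel [ 0.0163 -0.001   0.0099] turn [0.0063 0.0131 0.0084] mm 15.305794851733026 deg 3.0252648615297977
t 7.55 eye now rel tip mm [   0.0613 -108.7617    0.2858] F [-0.5083 -0.548  -5.9724] gf 59.636384742334485 q [-0.407   0.3954  1.969   0.9948  0.1946 -2.7905]
```

>>> apply_moves(claw=[-1,-1,-1,-1,-1], travel=[[0.003,0,0.001],[0.006,-0.0005,0.0025],[0.009,-0.001,0.004],[0.0125,-0.001,0.005],[0.0125,-0.001,0.005]], turn=[[0.002,0.004,0.003],[0.004,0.008,0.005],[0.006,0.011,0.007],[0.006,0.013,0.008],[0.006,0.013,0.008]])

```text
t: 7.97
tcp_pos: [0.6338, -0.0956, 0.1893]
tool_rot: [0.07, 0.946, -0.034, 0.316]
force: [-0.6, 0.5, -4.5]
finger_gap: 0.045
gripper_force: 59.8
```

>>> apply_moves(claw=[-1,-1,-1], travel=[[0,0,0],[0,0,0],[0,0,0]], turn=[[0,0,0],[0,0,0],[0,0,0]])

```text
t: 8.22
tcp_pos: [0.6341, -0.0963, 0.1897]
tool_rot: [0.071, 0.945, -0.034, 0.316]
force: [1.0, -0.6, -4.7]
finger_gap: 0.046
gripper_force: 59.4
```

```bash
python3 we.py 0 -110.5 -16 6.5;python3 we.py 0 -110.5 -12 6.5
```

```text
tcp [ 0.6341 -0.0963  0.1897] travel [ 0.0055 -0.0002  0.0072] turn [0.0002 0.0003 0.0004] mm 7.203253575705033 deg 0.09081824400512847
t 8.2167 eye now rel tip mm [  -0.0164 -110.1804   -8.8017] F [ 1.0433 -0.5974 -4.6917] gf 59.42619351670146 q [-0.3918  0.4034  1.9569  0.7208  0.1919 -2.4835]
tcp [ 0.6341 -0.0963  0.1897] travel [ 0.0024 -0.0003  0.0032] turn [0.0002 0.0003 0.0004] mm 3.209839257346343 deg 0.09081824400512847
t 8.2167 eye now rel tip mm [  -0.0164 -110.1804   -8.8017] F [ 1.0433 -0.5974 -4.6917] gf 59.42619351670146 q [-0.3918  0.4034  1.9569  0.7208  0.1919 -2.4835]
```

Lower 7 mm to take up the load on the rail.

>>> apply_moves(claw=[-1,-1,-1,-1,-1], travel=[[0.001,0,0.0015],[0.002,0,0.003],[0.0035,0,0.0045],[0.0045,0,0.006],[0.0055,0,0.007]], turn=[[0,0,0],[0,0,0],[0,0,0],[0,0,0],[0,0,0]])

```text
t: 8.63
tcp_pos: [0.6351, -0.0973, 0.1835]
tool_rot: [0.071, 0.945, -0.035, 0.317]
force: [0.6, 0.1, 0.9]
finger_gap: 0.045
gripper_force: 59.3
```

>>> apply_moves(claw=[-1,-1,-1], travel=[[0,0,0],[0,0,0],[0,0,0]], turn=[[0,0,0],[0,0,0],[0,0,0]])

```text
t: 8.88
tcp_pos: [0.6346, -0.0969, 0.1832]
tool_rot: [0.071, 0.945, -0.034, 0.317]
force: [1.2, -0.6, 0.0]
finger_gap: 0.042
gripper_force: 59.1
```

```bash
cat > rail.py <<'E'
from meas import *
from station import manip
S=manip.snapshot("side"); C=cloud(S)[150:260,300:400].reshape(-1,3); d=S["depth"][150:260,300:400].ravel()
# rail line pixels before/after: points within 12 mm of nominal rail, y -0.08..-0.01
for lo,hi in ((-.085,-.05),(-.05,-.01)):
    xl=.6286-.0748*(C[:,1]+.0466)
    g=C[(d>0)&(abs(C[:,0]-xl)<.008)&(C[:,1]>lo)&(C[:,1]<hi)&(C[:,2]>.295)&(C[:,2]<.345)]
    print("rail z",lo,len(g),np.median(g[:,2]),"xoff",np.median(g[:,0]-.6286+.0748*(g[:,1]+.0466)))
C0=cloud(ld("side0.npz"))[150:260,300:400].reshape(-1,3); xl=.6286-.0748*(C0[:,1]+.0466)
g=C0[(abs(C0[:,0]-xl)<.008)&(C0[:,1]>-.085)&(C0[:,1]<-.01)&(C0[:,2]>.295)&(C0[:,2]<.345)]; print("ref",np.median(g[:,2]))
m=C[(d>0)&(C[:,2]>.315)&(C[:,2]<.36)&(C[:,1]>-.13)&(C[:,1]<-.088)]; print("ring/collar y pct",np.percentile(m[:,1],[2,20,50,80,98]))
E
python3 we.py 0 -110.5 -16 6.5; python3 rail.py
```

```text
tcp [ 0.6346 -0.0969  0.1832] travel [0.0012 0.0003 0.0003] turn [-0.0001  0.0008  0.0004] mm 0.980270344560072 deg 0.16118633533982224
t 8.8833 eye now rel tip mm [   0.2597 -110.6436  -15.2636] F [ 1.1782 -0.6198  0.0003] gf 59.08049024641514 q [-0.3921  0.4166  1.963   0.7971  0.1764 -2.5613]
rail z -0.085 70 0.325502532002415 xoff -0.00013194831174883183
rail z -0.05 77 0.32541145224186324 xoff -0.0007204562770363042
ref 0.3315007451939913
ring/collar y pct [-0.1235 -0.1127 -0.1088 -0.099  -0.0911]
```

The rail now carries the whole weight (force 0, dip ≈6 mm). Nudge toward the collar.

>>> apply_moves(claw=[-1,-1,-1], travel=[[0,-0.0015,0],[0,-0.003,0],[0,-0.003,0]], turn=[[0,0,0],[0,0,0],[0,0,0]])

```text
t: 9.18
tcp_pos: [0.6339, -0.0993, 0.1828]
tool_rot: [0.071, 0.945, -0.034, 0.316]
force: [1.6, 1.1, 0.3]
finger_gap: 0.046
gripper_force: 60.0
```

>>> apply_moves(claw=[-1,-1,-1], travel=[[0,-0.001,0],[0,-0.002,0],[0,-0.002,0]], turn=[[0,0,0],[0,0,0],[0,0,0]])

```text
t: 9.43
tcp_pos: [0.6335, -0.1007, 0.1827]
tool_rot: [0.071, 0.945, -0.034, 0.316]
force: [0.7, 1.3, 0.7]
finger_gap: 0.042
gripper_force: 60.6
```

```bash
python3 we.py 0 -112 -24 6.5; python3 rail.py
```

```text
tcp [ 0.6335 -0.1007  0.1827] travel [0.0059 0.0035 0.0083] turn [0.0001 0.0004 0.0004] mm 8.641430604130758 deg 0.09370804474785144
t 9.4333 eye now rel tip mm [  -0.9844 -114.418   -15.7786] F [0.6751 1.2975 0.6841] gf 60.56857656687498 q [-0.4015  0.4168  1.9637  0.814   0.1816 -2.5855]
rail z -0.085 70 0.32479389554178234 xoff -0.0003630144800510737
rail z -0.05 76 0.3248395544387411 xoff -0.0005545676674428442
ref 0.3315007451939913
ring/collar y pct [-0.1267 -0.1163 -0.1105 -0.1017 -0.0916]
```

>>> apply_moves(claw=[-1,-1,-1], travel=[[0.0005,-0.001,0],[0.001,-0.0025,0],[0.001,-0.0025,0]], turn=[[0,0,0],[0,0,0],[0,0,0]])

```text
t: 9.73
tcp_pos: [0.6325, -0.1026, 0.1822]
tool_rot: [0.071, 0.945, -0.034, 0.316]
force: [1.3, 0.7, 1.4]
finger_gap: 0.047
gripper_force: 60.9
```

```bash
python3 we.py 0 -116 -24 6.5
```

```text
tcp [ 0.6325 -0.1026  0.1822] travel [0.0039 0.0012 0.0091] turn [0.0001 0.0004 0.0004] mm 7.999368510986131 deg 0.09128296927038629
t 9.7333 eye now rel tip mm [  -2.1253 -116.2323  -16.2624] F [1.3387 0.6567 1.3695] gf 60.895986277610064 q [-0.4065  0.417   1.9658  0.8319  0.1825 -2.6074]
```

>>> apply_moves(claw=[-1,-1,-1], travel=[[-0.001,-0.0015,0],[-0.0015,-0.0025,0.001],[-0.0015,-0.0025,0.001]], turn=[[0,0,0],[0,0,0],[0,0,0]])

```text
t: 9.98
tcp_pos: [0.6338, -0.1048, 0.1824]
tool_rot: [0.071, 0.945, -0.034, 0.316]
force: [1.5, 1.2, 2.4]
finger_gap: 0.046
gripper_force: 61.3
```

>>> apply_moves(claw=[-1,-1,-1], travel=[[0,-0.0015,0],[0,-0.0025,0],[0,-0.0025,0]], turn=[[0,0,0],[0,0,0],[0,0,0]])

```text
t: 10.23
tcp_pos: [0.6333, -0.1066, 0.1823]
tool_rot: [0.071, 0.945, -0.034, 0.316]
force: [1.3, 1.6, 1.7]
finger_gap: 0.044
gripper_force: 61.6
```

```bash
python3 we.py 0 -120 -24 6.5;python3 rail.py
```

```text
tcp [ 0.6333 -0.1066  0.1823] travel [0.0045 0.0012 0.0089] turn [0.0001 0.0003 0.0004] mm 7.996275101485644 deg 0.08754355501449403
t 10.2333 eye now rel tip mm [  -1.645  -120.3504  -16.1666] F [1.2809 1.5878 1.7159] gf 61.602020519203506 q [-0.4146  0.4182  1.9623  0.8365  0.1886 -2.6181]
rail z -0.085 67 0.3236885190880602 xoff -0.000519929711114107
rail z -0.05 75 0.32430065842008055 xoff -0.0006164417196461069
ref 0.3315007451939913
ring/collar y pct [-0.1266 -0.1215 -0.1141 -0.1054 -0.0922]
```

```bash
python3 - <<'E'
from h import *
from station import manip
s=manip.snapshot("side"); np.savez("side7.npz",**s)
cv2.imwrite("pics/p.png",cv2.resize(s["pixels"][195:265,330:405,::-1],(640,597),interpolation=cv2.INTER_CUBIC))
E
```

```text
(no output)
```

View pics/p.png

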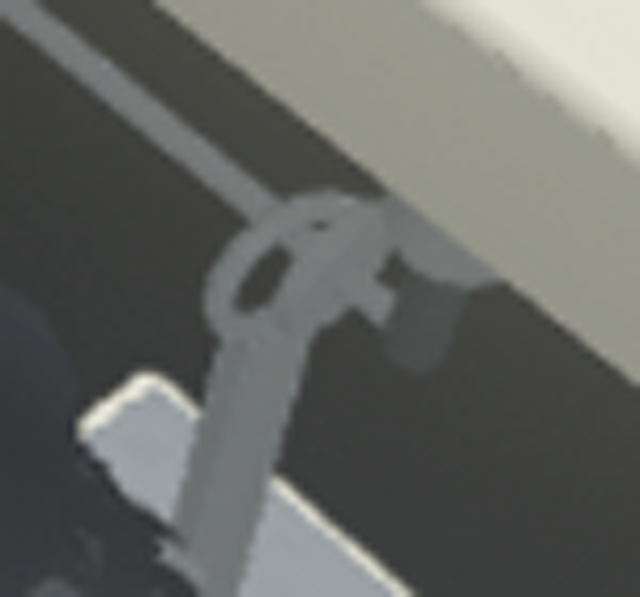

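The ring at crop (260,270) overlaps the collar at (340,270). Reading the ring's and collar's depths.

```bash
python3 - <<'E'
from h import *
np.set_printoptions(precision=4,suppress=True)
S=ld("side7.npz");C=cloud(S);k=640/75
YD=np.array([-.0746,.9972]);XD=np.array([.9972,.0746]);TIP=np.array([.6256,.012])
f=lambda P:np.r_[XD@(P[:2]-TIP),YD@(P[:2]-TIP),P[2]-.33]*1e3
C0=cloud(ld("side0.npz"))
for n,u,v in (("ringL",215,290),("ringL2",225,262),("ringTL",250,225),("ringT",300,205),("ringT2",340,202),("ringTR",375,212),("stem",265,330),("stem",260,380),("stem",235,450),("col",340,270),("col",330,300),("col",360,250),("shaft",375,300)):
    i,j=int(195+v/k),int(330+u/k); print(n,j,i,f(C[i,j]))
q=np.array([f(P) for P in C0[212:236,360:384].reshape(-1,3)]); m=(abs(q[:,0])<20)&(abs(q[:,2])<20)&(q[:,1]<-112)&(q[:,1]>-135)
g=q[m]; print("collar ref y pct",np.percentile(g[:,1],[1,10,30,50,70,90,99]),len(g))
E
```

```text
ringL 355 228 [ -21.0976 -105.5366  -11.4288]
ringL2 356 225 [ -17.2568 -103.5221   -7.2073]
ringTL 359 221 [  -9.7935 -102.8817   -1.3753]
ringT 365 219 [   1.7577 -107.2088    0.073 ]
ringT2 369 218 [  10.0529 -109.9969   -0.5334]
ringTR 373 219 [   8.4666 -119.4379    7.0991]
stem 361 233 [  -5.1823 -111.7458  -34.1869]
stem 360 239 [  -7.5396 -114.8511  -48.8522]
stem 357 247 [ -12.7199 -116.6546  -69.9505]
col 369 226 [  -2.7991 -122.1552   -2.6936]
col 368 230 [  -1.6561 -122.1244  -16.2815]
col 372 224 [   6.8148 -121.5972   -4.8001]
shaft 373 230 [  -1.9132 -132.0665   -5.5095]
collar ref y pct [-133.7299 -128.2472 -123.0242 -122.4954 -121.6004 -118.9477 -116.9574] 137
```

The model said −120, but the ring centre is at about −106: rail friction tilted the weight in the grip. I unload it, look again, then slide it unloaded.

>>> apply_moves(claw=[-1,-1,-1,-1,-1], travel=[[-0.002,0,-0.003],[-0.004,0,-0.005],[-0.006,0,-0.008],[-0.008,0,-0.01],[-0.008,0,-0.01]], turn=[[0,0,0],[0,0,0],[0,0,0],[0,0,0],[0,0,0]])

```text
t: 10.75
tcp_pos: [0.6318, -0.1054, 0.1908]
tool_rot: [0.07, 0.946, -0.033, 0.314]
force: [1.0, 0.9, -5.6]
finger_gap: 0.046
gripper_force: 60.8
```

>>> apply_moves(claw=[-1,-1], travel=[[0,0,0],[0,0,0]], turn=[[0,0,0],[0,0,0]])

```text
t: 10.92
tcp_pos: [0.6323, -0.1057, 0.191]
tool_rot: [0.071, 0.946, -0.033, 0.314]
force: [-0.6, 1.1, -5.7]
finger_gap: 0.045
gripper_force: 60.9
```

```bash
cat > ring.py <<'E'
# ring + stem points from the side camera, in rail frame (mm from TIP)
from h import *
from station import manip
np.set_printoptions(precision=1,suppress=True)
S=manip.snapshot("side");C=cloud(S)[200:262,345:385]
YD=np.array([-.0746,.9972]);XD=np.array([.9972,.0746]);TIP=np.array([.6256,.012])
q=C.reshape(-1,3); P=np.stack([(q[:,:2]-TIP)@XD,(q[:,:2]-TIP)@YD,q[:,2]-.33],1)*1e3*[1,1,1]
P[:,:2]/=1; d=S["depth"][200:262,345:385].ravel(); c=S["pixels"][200:262,345:385].reshape(-1,3).astype(int)
P=P[(d>0)]
def show(n,m): g=P[m]; print(n,len(g),"mean",g.mean(0),"y lo/hi",np.percentile(g[:,1],[5,95])) if len(g) else print(n,0)
inb=(P[:,1]<-85)
for z0 in (-80,-65,-50,-40): show("stem z%d"%z0,inb&(P[:,2]>z0)&(P[:,2]<z0+12)&(abs(P[:,0])<25)&(P[:,1]>-125))
show("ring -x",inb&(P[:,0]<-11)&(P[:,0]>-24)&(P[:,2]>-28)&(P[:,2]<30)&(P[:,1]>-116))
show("ring mid",inb&(abs(P[:,0])<5)&(P[:,2]>-6)&(P[:,2]<30)&(P[:,1]>-116))
E
python3 we.py 0 -115 -8 6.5;python3 ring.py
```

```text
tcp [ 0.6323 -0.1057  0.191 ] travel [-0.0011  0.0061  0.0014] turn [ 0.0005 -0.0008  0.0003] mm 5.114443388883798 deg 0.18489481300575578
t 10.9167 eye now rel tip mm [  -2.1503 -119.6234   -7.5231] F [-0.6026  1.117  -5.7173] gf 60.894672218710184 q [-0.414   0.4001  1.9538  0.7311  0.21   -2.5103]
stem z-80 41 mean [ -11.4 -116.1  -73.9] y lo/hi [-119.9 -108.4]
stem z-65 41 mean [ -10.3 -115.5  -59.1] y lo/hi [-119.1 -108.4]
stem z-50 42 mean [  -8.8 -114.3  -44.4] y lo/hi [-118.3 -107.2]
stem z-40 39 mean [  -6.7 -114.3  -34. ] y lo/hi [-117.5 -108.3]
ring -x 57 mean [ -17.1 -108.8   -7.3] y lo/hi [-112.4 -105. ]
ring mid 60 mean [ -0.6 -99.9   3.4] y lo/hi [-112.3  -86. ]
```

```bash
python3 we.py 0 -117.5 -8 6.5; python3 we.py 0 -117.5 -16 6.5
```

```text
tcp [ 0.6325 -0.1058  0.1912] travel [-0.0012  0.0032  0.0019] turn [ 0.0005 -0.0007  0.0003] mm 3.1387869968023803 deg 0.15774538374674305
t 10.9667 eye now rel tip mm [  -1.9992 -119.7023   -7.3146] F [-0.4331  1.4625 -5.513 ] gf 60.92037817463279 q [-0.4139  0.4     1.9535  0.731   0.2099 -2.5102]
tcp [ 0.6325 -0.1058  0.1912] travel [0.0048 0.0034 0.0099] turn [ 0.0005 -0.0007  0.0003] mm 9.210782489676681 deg 0.15774538374674305
t 10.9667 eye now rel tip mm [  -1.9992 -119.7023   -7.3146] F [-0.4331  1.4625 -5.513 ] gf 60.92037817463279 q [-0.4139  0.4     1.9535  0.731   0.2099 -2.5102]
```

>>> apply_moves(claw=[-1,-1,-1,-1,-1], travel=[[-0.001,0.002,0.001],[0,0.0025,0.003],[0.0015,0.0025,0.0055],[0.003,0.0025,0.008],[0.0048,0.0025,0.01]], turn=[[0,0,0],[0,0,0],[0,0,0],[0,0,0],[0,0,0]])

```text
t: 11.38
tcp_pos: [0.6367, -0.1055, 0.1846]
tool_rot: [0.071, 0.945, -0.035, 0.317]
force: [0.8, 0.9, -0.1]
finger_gap: 0.045
gripper_force: 61.2
```

>>> apply_moves(claw=[-1,-1], travel=[[0,0,0],[0,0,0]], turn=[[0,0,0],[0,0,0]])

```text
t: 11.55
tcp_pos: [0.6364, -0.1054, 0.1846]
tool_rot: [0.071, 0.945, -0.035, 0.317]
force: [0.5, 1.5, -0.3]
finger_gap: 0.045
gripper_force: 61.0
```

```bash
python3 we.py 0 -117.5 -24 6.5;python3 ring.py; python3 rail.py
```

```text
tcp [ 0.6364 -0.1054  0.1846] travel [0.0097 0.0022 0.0085] turn [-0.0002  0.0009  0.0003] mm 10.458330789020087 deg 0.1791226247025293
t 11.55 eye now rel tip mm [   1.35   -119.2279  -13.8643] F [ 0.5177  1.5028 -0.3085] gf 61.04675277136266 q [-0.4087  0.4171  1.9549  0.8001  0.1895 -2.5763]
stem z-80 40 mean [  -8.5 -116.   -73.8] y lo/hi [-119.6 -109.7]
stem z-65 41 mean [  -7.3 -114.6  -59.1] y lo/hi [-118.9 -107.9]
stem z-50 41 mean [  -5.2 -114.4  -44.3] y lo/hi [-118. -107.]
stem z-40 33 mean [  -7.1 -113.6  -34.2] y lo/hi [-117.3 -109.8]
ring -x 47 mean [ -16.8 -108.4  -11.8] y lo/hi [-111. -105.]
ring mid 53 mean [  -0.5 -100.6   -0.8] y lo/hi [-112.5  -87.1]
rail z -0.085 68 0.3268640475911501 xoff 0.00014409047060334957
rail z -0.05 79 0.3270329960440995 xoff -0.0006116857950082318
ref 0.3315007451939913
ring/collar y pct [-0.1262 -0.1206 -0.1134 -0.105  -0.0934]
```

Ring centre now ≈ −112.5, against the collar, and the rail carries the weight. Tug down 8 mm.

>>> apply_moves(claw=[-1,-1,-1,-1,-1], travel=[[0.0015,0,0.0016],[0.003,0,0.0032],[0.0045,0,0.0048],[0.006,0,0.0065],[0.0072,0,0.008]], turn=[[0,0,0],[0,0,0],[0,0,0],[0,0,0],[0,0,0]])

```text
t: 12.07
tcp_pos: [0.6362, -0.1057, 0.1766]
tool_rot: [0.071, 0.945, -0.035, 0.318]
force: [1.7, 1.7, 6.2]
finger_gap: 0.047
gripper_force: 61.0
```

>>> apply_moves(claw=[-1,-1], travel=[[0,0,0],[0,0,0]], turn=[[0,0,0],[0,0,0]])

```text
t: 12.23
tcp_pos: [0.6363, -0.1057, 0.1767]
tool_rot: [0.071, 0.945, -0.035, 0.318]
force: [1.6, 0.7, 5.3]
finger_gap: 0.042
gripper_force: 61.0
```

```bash
python3 we.py 0 -117.5 -24 6.5;python3 ring.py; python3 rail.py
```

```text
tcp [ 0.6363 -0.1057  0.1767] travel [0.0037 0.0024 0.0006] turn [-0.0004  0.0014  0.0004] mm 3.552924340048615 deg 0.2731180515511671
t 12.2333 eye now rel tip mm [   1.018  -119.4531  -21.7671] F [1.6255 0.724  5.3012] gf 60.98342791199684 q [-0.4094  0.4325  1.9636  0.907   0.1727 -2.6854]
stem z-80 36 mean [  -8.8 -115.2  -73.5] y lo/hi [-119.6 -108.5]
stem z-65 42 mean [  -6.5 -114.7  -59.1] y lo/hi [-119.1 -107.2]
stem z-50 38 mean [  -5.9 -113.9  -44.5] y lo/hi [-117.6 -107.6]
stem z-40 20 mean [ -11.8 -111.4  -35.2] y lo/hi [-114.6 -108.1]
ring -x 37 mean [ -17.1 -107.8  -16.3] y lo/hi [-110.3 -104.5]
ring mid 16 mean [  -0.5 -109.9   -3.5] y lo/hi [-112.7 -106.2]
rail z -0.085 68 0.3195972332420294 xoff -0.0001387139228375484
rail z -0.05 76 0.31968561053127476 xoff -0.0009910665564940393
ref 0.3315007451939913
ring/collar y pct [-0.1269 -0.1199 -0.1126 -0.1056 -0.0918]
```

Dip ≈12 mm. A bit further, and hold.

>>> apply_moves(claw=[-1,-1,-1,-1,-1], travel=[[0.0006,0,0.001],[0.0013,0,0.002],[0.0013,0,0.002],[0.0013,0,0.002],[0.0013,0,0.002]], turn=[[0,0,0],[0,0,0],[0,0,0],[0,0,0],[0,0,0]])

```text
t: 12.75
tcp_pos: [0.6368, -0.106, 0.1754]
tool_rot: [0.071, 0.945, -0.035, 0.318]
force: [1.5, 1.4, 7.4]
finger_gap: 0.044
gripper_force: 61.1
```

>>> apply_moves(claw=[-1,-1,-1,-1,-1], travel=[[0,0,0],[0,0,0],[0,0,0],[0,0,0],[0,0,0]], turn=[[0,0,0],[0,0,0],[0,0,0],[0,0,0],[0,0,0]])

```text
t: 13.17
tcp_pos: [0.6369, -0.106, 0.1754]
tool_rot: [0.071, 0.945, -0.035, 0.318]
force: [2.4, 1.5, 6.7]
finger_gap: 0.044
gripper_force: 61.1
```

```bash
python3 rail.py; python3 we.py 0 -119 -14.5 4.5
```

```text
rail z -0.085 72 0.317855691264383 xoff -7.114565663956542e-05
rail z -0.05 68 0.3180918766177039 xoff -0.000916854920137729
ref 0.3315007451939913
ring/collar y pct [-0.127  -0.1196 -0.1124 -0.1045 -0.0914]
tcp [ 0.6368 -0.106   0.1754] travel [-0.0089  0.0004 -0.0069] turn [-0.0002 -0.0093  0.0005] mm 9.004623208136092 deg 1.6811363025488628
t 13.2167 eye now rel tip mm [   1.3892 -119.6658  -23.0981] F [1.8242 1.1466 7.5393] gf 61.073084492236376 q [-0.4094  0.4358  1.9644  0.9309  0.1695 -2.7096]
```

Dip 13.6 mm held for over 0.3 s. Ease off.

>>> apply_moves(claw=[-1,-1,-1,-1,-1], travel=[[-0.0018,0,-0.0014],[-0.0036,0,-0.0028],[-0.0054,0,-0.0042],[-0.0072,0,-0.0056],[-0.0088,0,-0.0068]], turn=[[0,-0.002,0],[0,-0.004,0],[0,-0.006,0],[0,-0.008,0],[0,-0.009,0]])

```text
t: 13.63
tcp_pos: [0.6375, -0.105, 0.1823]
tool_rot: [0.071, 0.941, -0.035, 0.329]
force: [0.7, 1.8, 0.9]
finger_gap: 0.047
gripper_force: 60.7
```

>>> apply_moves(claw=[-1,-1,-1], travel=[[0,0,0],[0,0,0],[0,0,0]], turn=[[0,0,0],[0,0,0],[0,0,0]], newtons=30)

```text
t: 13.88
tcp_pos: [0.6374, -0.105, 0.182]
tool_rot: [0.07, 0.941, -0.035, 0.329]
force: [0.6, 2.1, 1.4]
finger_gap: 0.045
gripper_force: 60.7
```

```bash
python3 rail.py; python3 ring.py; python3 we.py 0 -119 -14.5 4.5
```

```text
rail z -0.085 72 0.32406592075178803 xoff 0.00018246742769470844
rail z -0.05 76 0.3241832917503156 xoff -0.0006220938575206071
ref 0.3315007451939913
ring/collar y pct [-0.1263 -0.1192 -0.112  -0.105  -0.0929]
stem z-80 41 mean [  -8.  -115.3  -73.9] y lo/hi [-119.4 -107.7]
stem z-65 43 mean [  -6.9 -114.3  -59.4] y lo/hi [-118.4 -107.7]
stem z-50 38 mean [  -5.8 -114.2  -44.6] y lo/hi [-117.6 -106.7]
stem z-40 28 mean [  -8.  -112.4  -35.2] y lo/hi [-116.1 -108.4]
ring -x 46 mean [ -17.  -108.2  -12.8] y lo/hi [-110.8 -104.4]
ring mid 32 mean [  -0.4 -102.4   -2.5] y lo/hi [-112.   -86.9]
tcp [ 0.6374 -0.105   0.182 ] travel [-0.0035 -0.0007 -0.0005] turn [ 0.0004 -0.0022  0.0006] mm 2.8955422623343967 deg 0.4065694669377941
t 13.9833 eye now rel tip mm [  -0.9022 -118.2516  -16.5559] F [0.6932 1.8458 2.1765] gf 60.720466542989016 q [-0.4119  0.4264  1.9757  1.0751  0.1636 -2.8543]
```

Joint 6 sits at its limit, so I tilt back to the earlier lean.

```bash
python3 we.py 0 -118.2 -14.5 6.5
```

```text
tcp [ 0.6374 -0.105   0.182 ] travel [ 0.0012  0.0004 -0.0042] turn [0.0001 0.009  0.0005] mm 3.4817900841316245 deg 1.6142190074820228
t 13.9833 eye now rel tip mm [  -0.9022 -118.2516  -16.5559] F [0.6932 1.8458 2.1765] gf 60.720466542989016 q [-0.4119  0.4264  1.9757  1.0751  0.1636 -2.8543]
```

>>> apply_moves(claw=[-1,-1,-1,-1,-1], travel=[[0.0004,0.0002,-0.0014],[0.0008,0.0004,-0.0028],[0.0012,0.0005,-0.004],[0.0012,0.0005,-0.004],[0.0012,0.0005,-0.004]], turn=[[0,0.004,0],[0,0.007,0],[0,0.009,0],[0,0.009,0],[0,0.009,0]], newtons=60)

```text
t: 14.4
tcp_pos: [0.6345, -0.1041, 0.1836]
tool_rot: [0.071, 0.946, -0.034, 0.315]
force: [1.0, 1.3, -0.1]
finger_gap: 0.044
gripper_force: 60.7
```

```bash
python3 rail.py; python3 ring.py; python3 we.py 0 -118.2 -14.5 6.5
```

```text
rail z -0.085 70 0.32580711717247957 xoff -0.0004125508245240215
rail z -0.05 76 0.32592724784927074 xoff -0.0006811089754392482
ref 0.3315007451939913
ring/collar y pct [-0.1254 -0.1197 -0.1124 -0.1044 -0.0926]
stem z-80 40 mean [  -9.6 -115.   -73.8] y lo/hi [-118.7 -108.3]
stem z-65 43 mean [  -7.7 -114.1  -59.1] y lo/hi [-117.8 -106.9]
stem z-50 40 mean [  -6.4 -113.7  -44.3] y lo/hi [-117.8 -107. ]
stem z-40 36 mean [  -8.  -112.4  -34.4] y lo/hi [-116.8 -107.3]
ring -x 45 mean [ -16.9 -107.9  -10.7] y lo/hi [-110.6 -104.2]
ring mid 50 mean [  -0.5 -100.8   -1.7] y lo/hi [-112.2  -86.6]
tcp [ 0.6345 -0.1041  0.1836] travel [-0.0005 -0.0002 -0.0002] turn [ 0.0001 -0.0002  0.0003] mm 0.44972210322926753 deg 0.07141482532631842
t 14.5 eye now rel tip mm [  -0.0677 -117.9858  -14.8763] F [0.589  1.7463 0.5384] gf 60.686366921290755 q [-0.4079  0.4164  1.958   0.7954  0.1901 -2.5713]
```

>>> apply_moves(claw=[-0.9,-0.88,-0.86,-0.84,-0.82], travel=[[0,0,0],[0,0,0],[0,0,0],[0,0,0],[0,0,0]], turn=[[0,0,0],[0,0,0],[0,0,0],[0,0,0],[0,0,0]])

```text
t: 14.92
tcp_pos: [0.6347, -0.1042, 0.184]
tool_rot: [0.071, 0.946, -0.034, 0.316]
force: [1.2, 1.5, -0.4]
finger_gap: 0.09
gripper_force: 21.9
```

>>> apply_moves(claw=[-0.75,-0.65,-0.55,-0.45,-0.35], travel=[[0,0,0],[0,0,0],[0,0,0],[0,0,0],[0,0,0]], turn=[[0,0,0],[0,0,0],[0,0,0],[0,0,0],[0,0,0]])

```text
t: 15.33
tcp_pos: [0.6348, -0.1044, 0.1841]
tool_rot: [0.071, 0.946, -0.034, 0.316]
force: [0.2, 0.1, -0.0]
finger_gap: 0.322
gripper_force: 0.0
```

```bash
python3 rail.py; python3 ring.py; python3 we.py 0 -118.2 -14.5 6.5
```

```text
rail z -0.085 71 0.3261584712080753 xoff -0.0003498672211790701
rail z -0.05 74 0.32628205914881314 xoff -0.0007996849840994787
ref 0.3315007451939913
ring/collar y pct [-0.1269 -0.1199 -0.1129 -0.1049 -0.0925]
stem z-80 31 mean [   1.8 -109.5  -74.4] y lo/hi [-113.  -102.9]
stem z-65 30 mean [   1.  -109.9  -58.5] y lo/hi [-113.7 -102.4]
stem z-50 22 mean [  -0.7 -111.   -45.3] y lo/hi [-113.6 -105.5]
stem z-40 22 mean [  -4.8 -109.   -33.8] y lo/hi [-112.3 -104.8]
ring -x 39 mean [ -15.6 -107.4  -12.7] y lo/hi [-109.9 -104.3]
ring mid 51 mean [  -0.5 -100.5   -1.5] y lo/hi [-112.4  -87. ]
tcp [ 0.6348 -0.1043  0.1841] travel [0.0003 0.0001 0.    ] turn [0.     0.0001 0.0003] mm 0.23687766976928298 deg 0.06108126531477834
t 15.4333 eye now rel tip mm [   0.138  -118.1934  -14.347 ] F [-0.4604 -0.0798 -0.4101] gf 0.0 q [-0.408   0.4159  1.9574  0.7941  0.1901 -2.57  ]
```

>>> apply_moves(claw=[-0.2,-0.1,0,0.1,0.2], travel=[[0,0,0],[0,0,0],[0,0,0],[0,0,0],[0,0,0]], turn=[[0,0,0],[0,0,0],[0,0,0],[0,0,0],[0,0,0]])

```text
t: 15.85
tcp_pos: [0.6348, -0.1043, 0.1841]
tool_rot: [0.071, 0.946, -0.034, 0.316]
force: [0.4, 0.1, -1.0]
finger_gap: 0.595
gripper_force: 0.0
```

>>> apply_moves(claw=[0.2,0.2,0.2,0.2,0.2], travel=[[0,0,0],[0,0,0],[0,0,0],[0,0,0],[0,0,0]], turn=[[0,0,0],[0,0,0],[0,0,0],[0,0,0],[0,0,0]])

```text
t: 16.27
tcp_pos: [0.6348, -0.1043, 0.1841]
tool_rot: [0.071, 0.946, -0.034, 0.316]
force: [-0.6, -0.1, -0.8]
finger_gap: 0.6
gripper_force: 0.0
```

>>> apply_moves(claw=[0.2,0.2,0.2,0.2,0.2], travel=[[0,0,0],[0,0,0],[0,0,0],[0,0,0],[0,0,0]], turn=[[0,0,0],[0,0,0],[0,0,0],[0,0,0],[0,0,0]])

```text
t: 16.68
tcp_pos: [0.6348, -0.1042, 0.1841]
tool_rot: [0.071, 0.946, -0.034, 0.316]
force: [1.2, 0.7, 1.0]
finger_gap: 0.6
gripper_force: 0.0
```

```bash
python3 ring.py; python3 ring.py; python3 we.py 0 -118.2 -14.5 6.5
```

```text
stem z-80 37 mean [  -7.9 -113.3  -73.6] y lo/hi [-117.2 -106.8]
stem z-65 36 mean [  -6.5 -112.9  -59.1] y lo/hi [-116.9 -105.8]
stem z-50 39 mean [  -5.9 -113.1  -44. ] y lo/hi [-116.6 -106. ]
stem z-40 33 mean [  -6.8 -111.8  -34.8] y lo/hi [-115.7 -106.4]
ring -x 46 mean [ -16.7 -108.3  -11.8] y lo/hi [-110.5 -105.2]
ring mid 57 mean [  -0.6 -100.5   -1.4] y lo/hi [-112.5  -86. ]
stem z-80 37 mean [  -6.5 -113.   -74.5] y lo/hi [-116.6 -106.1]
stem z-65 38 mean [  -6.6 -112.5  -59.3] y lo/hi [-116.3 -106.1]
stem z-50 35 mean [  -5.2 -112.6  -44.1] y lo/hi [-116.5 -105.5]
stem z-40 31 mean [  -6.4 -111.8  -34.4] y lo/hi [-115.3 -107.5]
ring -x 42 mean [ -16.9 -108.2  -12.3] y lo/hi [-110.3 -105. ]
ring mid 52 mean [  -0.5 -100.5   -1.7] y lo/hi [-112.2  -86.8]
tcp [ 0.6348 -0.1042  0.1841] travel [ 0.0003 -0.0001 -0.    ] turn [0.0001 0.0001 0.0003] mm 0.215617074159353 deg 0.06470920811814598
t 16.7833 eye now rel tip mm [   0.1567 -118.1134  -14.3748] F [ 0.3254 -0.4137  0.1967] gf 0.0 q [-0.4079  0.4159  1.9574  0.7941  0.1902 -2.57  ]
```

>>> apply_moves(claw=[0.2,0.2,0.2,0.2,0.2], travel=[[0,0.003,-0.01],[0,0.003,-0.02],[0,0.003,-0.035],[0,0.003,-0.05],[0,0.003,-0.06]], turn=[[0,0,0],[0,0,0],[0,0,0],[0,0,0],[0,0,0]])

```text
t: 17.2
tcp_pos: [0.6063, -0.0965, 0.223]
tool_rot: [0.071, 0.946, -0.034, 0.316]
force: [-0.1, 0.3, 0.6]
finger_gap: 0.604
gripper_force: 0.0
```

```bash
python3 we.py 0 -118.2 -14.5 6.5
```

```text
tcp [ 0.6063 -0.0965  0.223 ] travel [ 0.0002 -0.0031  0.061 ] turn [0.     0.0002 0.0004] mm 48.8632637212581 deg 0.07966375045269573
t 17.2 eye now rel tip mm [ -27.7444 -108.2171   24.5164] F [-0.1114  0.3403  0.6059] gf 0.0 q [-0.4184  0.3086  1.984   0.5869  0.2575 -2.3652]
```

>>> apply_moves(claw=[0.2,0.2,0.2,0.2,0.2], travel=[[0,0,-0.015],[0,0,-0.03],[0,0,-0.045],[0,0,-0.06],[0,0,-0.065]], turn=[[0,0,0],[0,0,0],[0,0,0],[0,0,0],[0,0,0]])

```text
t: 17.62
tcp_pos: [0.5755, -0.0908, 0.2652]
tool_rot: [0.071, 0.945, -0.034, 0.317]
force: [-0.2, -0.0, 0.5]
finger_gap: 0.599
gripper_force: 0.0
```

```bash
for i in 1 2 3 4 5 6; do python3 ring.py | grep -E "z-80|ring -x"; done; python3 we.py 0 0 0 | tail -1
```

```text
stem z-80 32 mean [  -3.7 -112.5  -73.7] y lo/hi [-116.3 -105.4]
ring -x 44 mean [ -16.2 -108.   -12.1] y lo/hi [-110.3 -105.1]
stem z-80 36 mean [  -2.5 -112.1  -74.2] y lo/hi [-116.  -105.7]
ring -x 42 mean [ -16.1 -107.9  -12.3] y lo/hi [-110.3 -104.4]
stem z-80 31 mean [  -0.7 -111.8  -74.6] y lo/hi [-115.6 -104.7]
ring -x 39 mean [ -15.9 -107.8  -12.3] y lo/hi [-110.1 -104.1]
stem z-80 34 mean [   0.6 -111.5  -73.8] y lo/hi [-115.6 -104. ]
ring -x 41 mean [ -15.8 -107.7  -11.7] y lo/hi [-110.3 -104.7]
stem z-80 34 mean [   0.5 -111.1  -73.3] y lo/hi [-115.1 -103.8]
ring -x 40 mean [ -15.6 -107.4  -13. ] y lo/hi [-109.9 -104.2]
stem z-80 31 mean [   0.9 -111.4  -74.2] y lo/hi [-114.9 -104.4]
ring -x 38 mean [ -15.8 -107.4  -12.2] y lo/hi [-109.8 -104.1]
t 17.9167 eye now rel tip mm [ -57.3732 -100.5764   64.7201] F [-0.5298  0.4712  0.5855] gf 0.0 q [-0.4383  0.1941  1.9979  0.4564  0.3537 -2.2413]
```

Still swinging a few mm, so I wait.

>>> apply_moves(claw=[0.2,0.2,0.2,0.2,0.2], travel=[[0,0,0],[0,0,0],[0,0,0],[0,0,0],[0,0,0]], turn=[[0,0,0],[0,0,0],[0,0,0],[0,0,0],[0,0,0]])

```text
t: 18.33
tcp_pos: [0.576, -0.091, 0.2637]
tool_rot: [0.071, 0.946, -0.034, 0.316]
force: [-1.0, 0.2, -0.4]
finger_gap: 0.601
gripper_force: 0.0
```

>>> apply_moves(claw=[0.2,0.2,0.2,0.2,0.2], travel=[[0,0,0],[0,0,0],[0,0,0],[0,0,0],[0,0,0]], turn=[[0,0,0],[0,0,0],[0,0,0],[0,0,0],[0,0,0]])

```text
t: 18.75
tcp_pos: [0.576, -0.091, 0.2639]
tool_rot: [0.071, 0.946, -0.034, 0.316]
force: [-0.1, -0.8, -0.3]
finger_gap: 0.6
gripper_force: 0.0
```

>>> apply_moves(claw=[0.2,0.2,0.2,0.2,0.2], travel=[[0,0,0],[0,0,0],[0,0,0],[0,0,0],[0,0,0]], turn=[[0,0,0],[0,0,0],[0,0,0],[0,0,0],[0,0,0]])

```text
t: 19.17
tcp_pos: [0.5759, -0.091, 0.2639]
tool_rot: [0.071, 0.946, -0.034, 0.316]
force: [-0.5, -0.0, -0.4]
finger_gap: 0.601
gripper_force: 0.0
```

>>> apply_moves(claw=[0.2,0.2,0.2,0.2,0.2], travel=[[0,0,0],[0,0,0],[0,0,0],[0,0,0],[0,0,0]], turn=[[0,0,0],[0,0,0],[0,0,0],[0,0,0],[0,0,0]])

```text
t: 19.58
tcp_pos: [0.576, -0.091, 0.2639]
tool_rot: [0.071, 0.946, -0.034, 0.316]
force: [0.5, -0.1, -0.1]
finger_gap: 0.595
gripper_force: 0.0
```

>>> apply_moves(claw=[0.2,0.2,0.2,0.2,0.2], travel=[[0,0,0],[0,0,0],[0,0,0],[0,0,0],[0,0,0]], turn=[[0,0,0],[0,0,0],[0,0,0],[0,0,0],[0,0,0]])

```text
t: 20.0
tcp_pos: [0.5759, -0.091, 0.2639]
tool_rot: [0.071, 0.946, -0.034, 0.316]
force: [-0.6, -0.0, 0.0]
finger_gap: 0.599
gripper_force: 0.0
```

>>> apply_moves(claw=[0.2,0.2,0.2,0.2,0.2], travel=[[0,0,0],[0,0,0],[0,0,0],[0,0,0],[0,0,0]], turn=[[0,0,0],[0,0,0],[0,0,0],[0,0,0],[0,0,0]])

```text
t: 20.42
tcp_pos: [0.5759, -0.091, 0.2639]
tool_rot: [0.071, 0.946, -0.034, 0.316]
force: [-0.0, -0.5, -0.7]
finger_gap: 0.599
gripper_force: 0.0
```

>>> apply_moves(claw=[0.2,0.2,0.2,0.2,0.2], travel=[[0,0,0],[0,0,0],[0,0,0],[0,0,0],[0,0,0]], turn=[[0,0,0],[0,0,0],[0,0,0],[0,0,0],[0,0,0]])

```text
t: 20.83
tcp_pos: [0.576, -0.091, 0.2639]
tool_rot: [0.071, 0.946, -0.034, 0.316]
force: [1.3, 0.3, -0.5]
finger_gap: 0.605
gripper_force: 0.0
```

>>> apply_moves(claw=[0.2,0.2,0.2,0.2,0.2], travel=[[0,0,0],[0,0,0],[0,0,0],[0,0,0],[0,0,0]], turn=[[0,0,0],[0,0,0],[0,0,0],[0,0,0],[0,0,0]])

```text
t: 21.25
tcp_pos: [0.5759, -0.091, 0.2639]
tool_rot: [0.071, 0.946, -0.034, 0.316]
force: [0.0, 0.3, -0.1]
finger_gap: 0.602
gripper_force: 0.0
```

```bash
cat > swing.py <<'E'
from h import *
from station import manip
np.set_printoptions(precision=1,suppress=True)
YD=np.array([-.0746,.9972]);XD=np.array([.9972,.0746]);TIP=np.array([.6256,.012])
for k in range(16):
    S=manip.snapshot("side"); q=cloud(S).reshape(-1,3); q=q[S["depth"].ravel()>0]; x=(q[:,:2]-TIP)@XD*1e3; y=(q[:,:2]-TIP)@YD*1e3; z=q[:,2]*1e3-330
    r=[]
    for lo,hi,w in ((-80,-40,14),(-182,-174,34)):
        m=(abs(x)<40)&(y<-85)&(y>-150)&(z>lo)&(z<hi); r+=[m.sum(),x[m].mean(),y[m].mean()]
    print(manip.sense()["t"],np.array(r))
E
python3 swing.py; python3 rail.py
```

```text
21.3 [ 118.    -2.7 -111.7  270.    -1.9 -113. ]
21.35 [ 119.    -2.9 -111.9  278.    -3.9 -113.5]
21.4 [ 116.    -3.3 -111.8  292.    -5.7 -113.8]
21.45 [ 119.    -3.7 -111.7  266.    -7.  -112.2]
21.5 [ 122.    -4.  -111.8  292.    -7.3 -113.4]
21.55 [ 124.    -4.1 -111.8  280.    -9.2 -112.8]
21.6 [ 119.    -4.1 -111.8  289.    -8.8 -112.9]
21.65 [ 122.    -4.  -111.9  296.    -8.  -113.6]
21.7 [ 122.    -3.9 -111.8  278.    -7.7 -112.4]
21.75 [ 124.    -3.8 -111.8  275.    -6.3 -114.3]
21.8 [ 118.    -3.3 -111.8  291.    -5.4 -113.4]
21.85 [ 122.    -3.  -111.9  287.    -4.6 -113.2]
21.9 [ 121.    -2.6 -111.8  288.    -3.6 -112.6]
21.95 [ 119.    -2.7 -111.9  280.    -3.1 -113.7]
22.0 [ 119.    -2.5 -112.   274.    -2.8 -113.7]
22.05 [ 118.    -2.9 -112.   280.    -3.1 -113.1]
rail z -0.085 72 0.32580595511375876 xoff -0.0001984640618696166
rail z -0.05 74 0.3259593105276636 xoff -0.0005406499061155177
ref 0.3315007451939913
ring/collar y pct [-0.1285 -0.116  -0.1099 -0.0997 -0.0926]
```

Swing is down to ±3 mm at the disc (≈0.03 m/s) and decaying. A little more waiting, then hand in.

>>> apply_moves(claw=[0.2,0.2,0.2,0.2,0.2], travel=[[0,0,0],[0,0,0],[0,0,0],[0,0,0],[0,0,0]], turn=[[0,0,0],[0,0,0],[0,0,0],[0,0,0],[0,0,0]])

```text
t: 22.52
tcp_pos: [0.5759, -0.091, 0.2639]
tool_rot: [0.071, 0.946, -0.034, 0.316]
force: [-0.3, 0.1, 0.9]
finger_gap: 0.603
gripper_force: 0.0
```

>>> apply_moves(claw=[0.2,0.2,0.2,0.2,0.2], travel=[[0,0,0],[0,0,0],[0,0,0],[0,0,0],[0,0,0]], turn=[[0,0,0],[0,0,0],[0,0,0],[0,0,0],[0,0,0]])

```text
t: 22.93
tcp_pos: [0.5759, -0.0909, 0.2639]
tool_rot: [0.071, 0.946, -0.034, 0.316]
force: [-0.3, 0.1, -0.4]
finger_gap: 0.596
gripper_force: 0.0
```

>>> apply_moves(claw=[0.2,0.2,0.2,0.2,0.2], travel=[[0,0,0],[0,0,0],[0,0,0],[0,0,0],[0,0,0]], turn=[[0,0,0],[0,0,0],[0,0,0],[0,0,0],[0,0,0]])

```text
t: 23.35
tcp_pos: [0.5759, -0.091, 0.2639]
tool_rot: [0.071, 0.946, -0.034, 0.316]
force: [-0.6, 0.4, 0.8]
finger_gap: 0.604
gripper_force: 0.0
```

>>> apply_moves(claw=[0.2,0.2,0.2,0.2,0.2], travel=[[0,0,0],[0,0,0],[0,0,0],[0,0,0],[0,0,0]], turn=[[0,0,0],[0,0,0],[0,0,0],[0,0,0],[0,0,0]])

```text
t: 23.77
tcp_pos: [0.5759, -0.091, 0.2639]
tool_rot: [0.071, 0.946, -0.034, 0.316]
force: [0.9, 0.0, 0.1]
finger_gap: 0.602
gripper_force: 0.0
```

```bash
python3 swing.py && python3 -c "
from station import manip
print(manip.sign_off())"
```

```text
23.8167 [ 121.    -3.6 -111.7  282.    -4.7 -113. ]
23.8667 [ 118.    -3.6 -111.9  279.    -5.5 -113.1]
23.9167 [ 117.    -3.7 -111.8  278.    -5.  -113.2]
23.9667 [ 116.    -3.3 -111.8  279.    -5.3 -112.7]
24.0167 [ 113.    -3.4 -111.8  281.    -5.3 -112.6]
24.0667 [ 120.    -3.5 -111.8  280.    -6.  -113.6]
24.1167 [ 118.    -3.4 -111.8  271.    -5.5 -113.8]
24.1667 [ 118.    -3.5 -111.8  279.    -5.2 -113.6]
24.2167 [ 115.    -3.6 -111.7  283.    -5.4 -113.1]
24.2667 [ 120.    -3.5 -111.7  287.    -4.7 -113.3]
24.3167 [ 120.    -3.7 -111.8  281.    -5.5 -113.5]
24.3667 [ 121.    -3.6 -111.8  283.    -5.1 -114. ]
24.4167 [ 119.    -3.5 -111.8  291.    -4.6 -113. ]
24.4667 [ 119.    -3.5 -111.8  277.    -4.9 -113.7]
24.5167 [ 120.    -3.5 -111.8  286.    -5.2 -112.9]
24.5667 [ 115.    -3.3 -111.7  273.    -5.3 -113.7]
the job is handed in; nothing more can be done
None
```

Handed in with no verdict returned: the large weight hangs released and still, its eye about 1–3 mm from the collar by camera, after a tug to about 13.6 mm dip (about 5.6 mm now); one risk is joint 6, which read -2.854 against its -2.85 limit while easing off.

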